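# Reset the chain tensioners at the spares stall

## Task

Clear the yellow carton off the squeezer's handles first and put it flat inside the red outline on the stock board. Then reset every chain tensioner on the table: lay it in the squeezer's nest, close the two handles until the plunger clicks past its catch and stays fully in, let the handles open, and lay the tensioner flat inside a yellow outline on the display mat, one to an outline. Push plungers in with the squeezer only, and leave the other goods where they are.

Things in the scene. Friction and masses are not known exactly. Their poses are not given: they have to be found in the camera images.
- press_nest (a point): centre of the nest on the squeezer's blue steel bed, on the bed's top, 12 mm above the table. z up; y from the right brass jaw to the left; x away from the red handles. A tensioner lies here on the bed, long axis along y, between four round pins 8 mm thick and 11 mm high at x = +-28, y = +-27 mm, which leave 4 mm on either side of its 40 mm width
- press_jaws (a point): bench squeezer, bolted down: this point is mid-way between its two brass jaw pads, 21 mm above the nest, same axes. The pads face each other along y, 112 mm apart when the handles are open (each 56 mm from here), are 36 mm long in x and reach 38 mm above the bed. The two arms turn about upright pivots 90 mm along +x, geared together. Bed 175 x 170 mm, nothing on it higher than 55 mm
- press_grip (a point): point mid-way between the two red handles, 33 mm above the table, to take both from above, fingers closing along y; same axes, nest 105 mm along +x. The handles are bars 10 mm thick, 24 to 42 mm above the table, along x from 60 to 160 mm before the nest; outside width here 68 mm when open, about 24 mm with a plunger home. Both move alike. Free table below
- press_left (a joint): how far the left handle is closed, rad; the right one follows it: 0 open (a light spring opens it when let go), about 0.055 when the jaws touch a tensioner with its plunger out, 0.11 when they have pushed the plunger home, 0.13 at the stop. Getting past a plunger's catch takes about 13 N on each handle
- carton_c (a point): yellow and blue carton 50 mm (its x) by 90 mm (its y) by 42 mm high, 0.12 kg, which someone has left lying across the squeezer's two handles; this point is its centre, 21 mm above its underside; z is its upward axis
- carton_spot (a point): centre of the red outline (72 mm along x, 112 mm along y inside) on the plywood stock board, on the board's surface, 4 mm above the table; the carton belongs inside it, lying flat, its 90 mm side along the outline's y
- spot1 (a point): centre of the rightmost of three yellow outlines on the dark display mat, on the mat's surface, 3 mm above the table; each outline measures 120 mm along x by 60 mm along y inside, and they lie side by side 90 mm apart along y; one tensioner goes into each, long side along x, either way round
- spot2 (a point): centre of the middle of three yellow outlines on the dark display mat, on the mat's surface, 3 mm above the table; each outline measures 120 mm along x by 60 mm along y inside, and they lie side by side 90 mm apart along y; one tensioner goes into each, long side along x, either way round
- spot3 (a point): centre of the leftmost of three yellow outlines on the dark display mat, on the mat's surface, 3 mm above the table; each outline measures 120 mm along x by 60 mm along y inside, and they lie side by side 90 mm apart along y; one tensioner goes into each, long side along x, either way round
- tens_a_c (a point): chain tensioner, 0.3 kg, may be absent: metal casting 70 mm long (x), 40 wide, 40 high, a 34 mm round barrel through it along x. This point is the casting's centre, 20 mm above its underside. The barrel's closed end is at x = -51 mm, its open end at +41; the plunger (22 mm thick) ends at x = +51 when out, +41 when home. It may lie on any of its four long sides
- tens_a_plunger (a joint): how far that tensioner's plunger is pushed in, m: 0 sprung out, 0.010 fully home; its resistance rises to about 25 N within the first 2 mm, then falls away; past half-way it clicks over its catch, draws in and stays in, but let go before that it springs out again
- tens_b_c (a point): chain tensioner, 0.3 kg, may be absent: metal casting 70 mm long (x), 40 wide, 40 high, a 34 mm round barrel through it along x. This point is the casting's centre, 20 mm above its underside. The barrel's closed end is at x = -51 mm, its open end at +41; the plunger (22 mm thick) ends at x = +51 when out, +41 when home. It may lie on any of its four long sides
- tens_b_plunger (a joint): how far that tensioner's plunger is pushed in, m: 0 sprung out, 0.010 fully home; its resistance rises to about 25 N within the first 2 mm, then falls away; past half-way it clicks over its catch, draws in and stays in, but let go before that it springs out again
- tens_c_c (a point): chain tensioner, 0.3 kg, may be absent: metal casting 70 mm long (x), 40 wide, 40 high, a 34 mm round barrel through it along x. This point is the casting's centre, 20 mm above its underside. The barrel's closed end is at x = -51 mm, its open end at +41; the plunger (22 mm thick) ends at x = +51 when out, +41 when home. It may lie on any of its four long sides
- tens_c_plunger (a joint): how far that tensioner's plunger is pushed in, m: 0 sprung out, 0.010 fully home; its resistance rises to about 25 N within the first 2 mm, then falls away; past half-way it clicks over its catch, draws in and stays in, but let go before that it springs out again
- tens_d_c (a point): chain tensioner, 0.3 kg, may be absent: metal casting 70 mm long (x), 40 wide, 40 high, a 34 mm round barrel through it along x. This point is the casting's centre, 20 mm above its underside. The barrel's closed end is at x = -51 mm, its open end at +41; the plunger (22 mm thick) ends at x = +51 when out, +41 when home. It may lie on any of its four long sides
- tens_d_plunger (a joint): how far that tensioner's plunger is pushed in, m: 0 sprung out, 0.010 fully home; its resistance rises to about 25 N within the first 2 mm, then falls away; past half-way it clicks over its catch, draws in and stays in, but let go before that it springs out again
- carton_blue: blue and cream carton 60 x 70 x 60 mm standing on the plywood board beside the red outline, a bystander; origin at the centre of its underside
- carton_red: cream and red carton 60 x 85 x 45 mm, a bystander; origin at the centre of its underside
- headlamp: round headlamp, 146 mm across and 66 mm high, lying glass up, a bystander; origin at the centre of its underside
- coil: ignition coil, a dark can 56 mm across and 140 mm high standing upright, a bystander; origin at the centre of its underside
- spanner: steel spanner 170 mm long, a bystander; origin under its middle
- screwdriver: screwdriver lying flat, a bystander; origin under its middle
- screwjar: closed jar 68 mm across and 70 mm high, a bystander; origin at the centre of its underside

How it is judged:
By the outcome, as a careful person would: the job done as asked, in the order asked, and still so for the second after the job is handed in, with the robot touching nothing.
Of tens_a, tens_b, tens_c, tens_d only 2 to 3 are there at a start; the rules pass over those that are not, and their reading is None.
At some moment in a run one of tens_a, tens_b, tens_c, tens_d may be knocked a few centimetres aside while the robot is not near it.
Once in a run the grip may slacken for a moment while it holds something.
It also fails if it takes over 210 s, if anything falls off the work surface, if the arm or the gripper's body presses on something with over 40 N, if the wrist force passes 120 N, or if a joint passes its speed limit or range.

## Robot

A 6-joint arm with a two-finger parallel gripper is mounted at the origin on the work surface. World frame = base frame: x ahead of the robot, y to its left, z up, the work surface at z = 0. Lengths are in m, angles in rad, forces in N, time in s.
With the tool pointing down it reaches from about 0.3 to 0.875 m from the base axis. Payload 6.4 kg.
Tool frame: the origin (TCP) lies between the finger pads; the fingertips stand 25 mm ahead of it and the grasp point (between the pads) lies 6 mm ahead of it; z points along the fingers, y is the line along which they close (so a half turn about z gives the same grasp; the last joint's range is limited). The gripper opens to 85 mm and grips with 20 to 120 N. Pads are 22 mm wide; open, the fingers measure 114 mm over their backs; the gripper's body (76 mm by 85 mm) begins 54 mm behind the grasp point. The pads swing forward as they close: fully open they stand 13 mm farther back than shut.
Start: joints at [-1.312, 0.181, 1.607, -0, 1.354, -0.206], TCP at [0.258, -0.514, 0.217] pointing down, gripper open.
Joint ranges: [-2.99, 2.99], [-0.89, 2.07], [0.3, 2.58], [-1.14, 4.28], [0, 2.63], [-3.12, 3.12]. Speed limits (rad/s): [2.57, 2.57, 3.01, 3.14, 3.14, 3.14].

## Interface

Orientations are given as a unit quaternion [w, x, y, z].
In Python, from bench import ctrl gives the robot as it stands.
- The arm moves only by the tool servo_tool, never from a script. Its argument "series" is text: rows parted by semicolons, each of 7 numbers parted by spaces: the gripper command: -1 is fully open, 1 is shut, values between are in proportion, then the shift along the tool's x, y, z in m, then the turn, a rotation vector about the tool's x, y, z in degrees. A call has 1 to 12 rows; each row is the pose to reach, as a shift and turn from the pose commanded when the call began, along the tool's axes at that moment; what a row does not reach only later rows make up. A row lasts 1/12 s, in which the tool goes at most 41.7 mm and 7.16 degrees, less where a joint would pass 70% of its speed; a pose out of reach is approached as far as the arm can. A call with a gripper value outside its range is refused whole. The fingers move at their own pace and stop on an object; the grip force is fixed at half the most. Time passes only in rows, so rows that repeat a pose let the fingers close. It gives the time, the measured TCP pose, the force, the opening and the grip force at its end, in the units of the state.
- ctrl.get_obs(): the state, without advancing time (a new reading comes with each control period).
- ctrl.camera(name): name is "scene" or "top" or "wrist"; returns a dict with "img" (400x640x3 uint8, red, green, blue), "z_map" (400x640 float32, m along the optical axis (not along the pixel's ray), 0 where there is no reading), "fovy" (degrees; the focal length in pixels is half the picture's height over the tangent of half this angle, whatever the lens; pixels are square), "cx", "cy" (the principal point, pixels), "extrinsics" (4x4, takes a point from camera to world coordinates); the wrist camera has in their place "T_tool_cam" (4x4, takes a point from camera to tool coordinates, whose origin is the TCP and whose axes are the flange's). Camera axes: x right, y down, z forward; pixel columns grow to the right and rows downward; lengths in m; the calibration is good to about 2 mm. A picture is of the moment at which its call begins: read the wrist's pose just before it.
- ctrl.hand_in(): hands the job in; it is judged then, once.
The state is a dict: "time_s": time; "q": joint angles; "dq": joint speeds; "joint_efforts": joint torques, N m; "eef_pos": TCP position; "eef_rot": TCP orientation; "wrist_force": force on the tool from outside, world axes, zero at the start; "torque": the same for the moment, N m; "opening": opening from 0.0 (shut) to 1.0 (fully open); "grasp_force": force on a finger pad.
Only numpy, scipy, OpenCV 4.12 (cv2) and the standard library are available. Lean on these libraries where they do the work, as an engineer would, in place of code of your own. Each camera call takes 0.05 s, during which the arm holds its last target. There are 200 camera calls.

## Working session

There is one attempt and no reset: what is moved stays moved. The work goes in short steps, Python scripts to look and compute and a tool call to move; the robot and the scene stay as the last step left them, time stands still between calls to the robot, and variables do not carry over. Pictures are saved under pics/ and viewed, at most 16 in all, crops included, and the job is handed in when it is done.

Besides the shell and the picture viewer there is one more tool, called after "Request:" by a JSON object that holds its "fn" and its "kwargs", one argument or row to a line. servo_tool: Moves the arm, as the interface text tells. Its arguments: {"type":"object","properties":{"series":{"type":"string"}},"required":["series"]}

```bash
mkdir -p pics; ls
cat > h.py <<'E'
import numpy as np, cv2
from bench import ctrl
from scipy.spatial.transform import Rotation as R
def cam(n,save=None):
    c=ctrl.camera(n)
    if save: cv2.imwrite(f'pics/{save}.png',c['img'][:,:,::-1])
    np.savez(f'/tmp/{save or n}.npz',**{k:v for k,v in c.items()})
    return c
def T_wc(c,obs=None):
    if 'extrinsics' in c: return np.array(c['extrinsics'])
    o=obs or ctrl.get_obs(); T=np.eye(4); q=o['eef_rot']; T[:3,:3]=R.from_quat([q[1],q[2],q[3],q[0]]).as_matrix(); T[:3,3]=o['eef_pos']
    return T@np.array(c['T_tool_cam'])
def cloud(c,T):
    z=c['z_map']; f=200/np.tan(np.radians(c['fovy'])/2); v,u=np.mgrid[:400,:640]
    P=np.stack([(u-c['cx'])*z/f,(v-c['cy'])*z/f,z],-1)
    W=P@T[:3,:3].T+T[:3,3]; W[z==0]=np.nan
    return W
E
python3 - <<'E'
from h import *
o=ctrl.get_obs(); print(o)
for n in('top','scene'):
    c=cam(n,n+'0'); print(n,c['fovy'],c['cx'],c['cy'],np.round(c['extrinsics'],3))
E
```

```text
pics
{'time_s': 0.0, 'q': array([-1.31228169e+00,  1.81552689e-01,  1.60801462e+00,  8.25393809e-07,
        1.35378920e+00, -2.06266350e-01]), 'dq': array([ 5.97667936e-05,  1.86127959e-03,  1.46156625e-03, -3.12058778e-05,
        1.48468227e-03,  9.14247752e-04]), 'joint_efforts': array([-1.34380003e-03, -4.44872189e+01, -3.51337123e+01, -4.99698563e-04,
        9.29112837e-03,  2.15682815e-05]), 'eef_pos': array([ 0.25761287, -0.5134167 ,  0.21637443]), 'eef_rot': array([-8.81639104e-04,  9.73118277e-01,  2.30304238e-01, -2.26342316e-05]), 'wrist_force': array([ 0.10920708, -0.08507738,  0.1191246 ]), 'torque': array([0.01101085, 0.0034172 , 0.05552817]), 'grasp_force': 0.0, 'opening': 0.9991326154038691}
top 57.211391977861965 327.1047766516517 199.3320171357885 [[-0.014 -0.996  0.083  0.498]
 [-1.     0.016  0.021 -0.023]
 [-0.022 -0.083 -0.996  1.125]
 [ 0.     0.     0.     1.   ]]
scene 48.91578723947828 318.68359849784713 196.93016871601196 [[ 0.277  0.717 -0.639  1.419]
 [ 0.961 -0.22   0.17  -0.24 ]
 [-0.018 -0.661 -0.75   1.045]
 [ 0.     0.     0.     1.   ]]
```

View pics/top0.png

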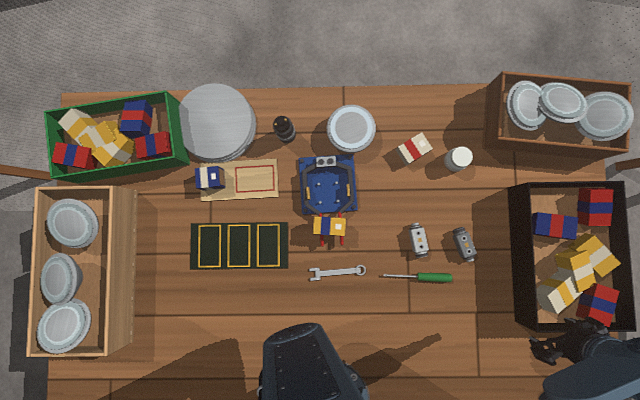

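View pics/scene0.png

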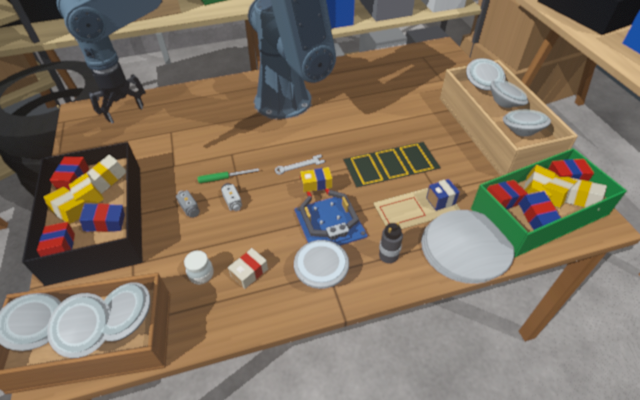

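Top view: squeezer at about (327,185), carton on handles (329,226), two tensioners at (418,240) and (465,245), mat (240,245), red outline (255,179). The scene view agrees. I'll enlarge the working area.

Run:
```python
from h import *
im=cv2.imread('pics/top0.png')
a=cv2.resize(im[130:280,185:375],None,fx=4.2,fy=4,interpolation=cv2.INTER_CUBIC)[:600]
a=cv2.resize(im[135:280,185:370],(740,580),interpolation=cv2.INTER_CUBIC); cv2.imwrite('pics/c1.png',a)
a=cv2.resize(im[190:290,370:500],(780,600),interpolation=cv2.INTER_CUBIC); cv2.imwrite('pics/c2.png',a)
```

```text
(no output)
```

View pics/c1.png

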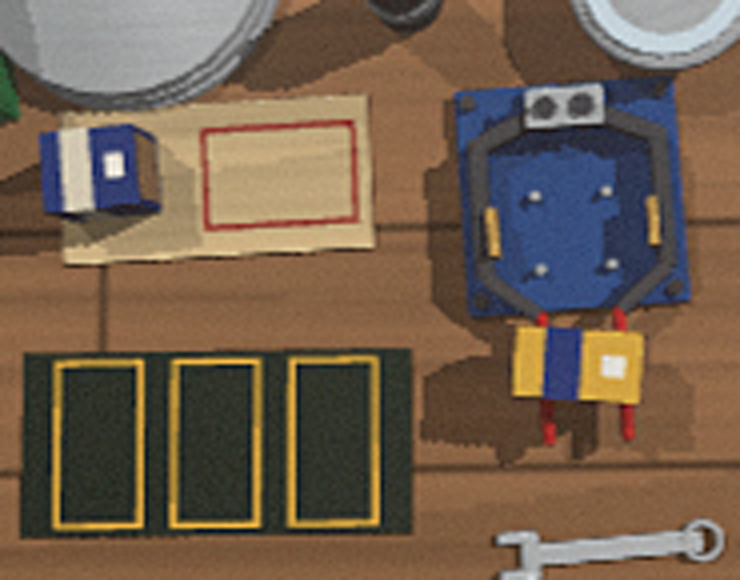

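View pics/c2.png

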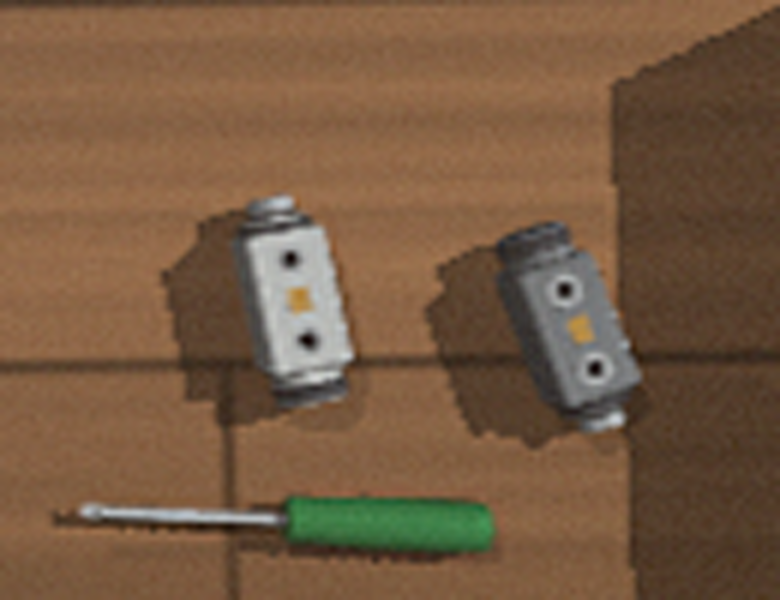

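c1: the pin tops are at (535,196), (606,190), (541,270) and (612,264). It also shows the red outline, three yellow outlines and the carton. c2: a white tensioner with its plunger up at (272,205) and a grey one with its plunger at lower right (603,415).

```bash
cat >> h.py <<'E'
def pix(c,T,uv,z):
    f=200/np.tan(np.radians(c['fovy'])/2); uv=np.atleast_2d(uv).astype(float)
    d=np.c_[(uv[:,0]-c['cx'])/f,(uv[:,1]-c['cy'])/f,np.ones(len(uv))]@T[:3,:3].T
    return T[:3,3]+d*((z-T[2,3])/d[:,2])[:,None]
def rect(W,lo,hi,box):
    m=(W[...,2]>lo)&(W[...,2]<hi)&(W[...,0]>box[0])&(W[...,0]<box[1])&(W[...,1]>box[2])&(W[...,1]<box[3])
    m=cv2.morphologyEx(m.astype(np.uint8),cv2.MORPH_OPEN,np.ones((2,2)))>0
    P=W[m]; r=cv2.minAreaRect((P[:,:2]*1000).astype(np.float32)); return r,np.median(P[:,2]),len(P)
E
python3 - <<'E'
from h import *
np.set_printoptions(precision=4,suppress=True)
c=dict(np.load('/tmp/top0.npz')); T=c['extrinsics']; W=cloud(c,T)
f4=lambda a:(np.array(a,float)+.5)/4-.5+[185,135]
f6=lambda a:(np.array(a,float)+.5)/6-.5+[370,190]
p=pix(c,T,f4([(535,196),(606,190),(541,270),(612,264)]),.023); print('pins',p[:,:2],'c',p.mean(0)[:2]); 
d=(p[0]+p[1]-p[2]-p[3]); print('x axis yaw',np.degrees(np.arctan2(d[1],d[0])),np.linalg.norm(d)/2)
d=(p[0]+p[2]-p[1]-p[3]); print('y axis-90',np.degrees(np.arctan2(d[1],d[0]))-90,np.linalg.norm(d)/2)
def q(n,a,z):
    p=pix(c,T,f4(a),z); dx=p[0]+p[1]-p[2]-p[3]; dy=p[0]+p[3]-p[1]-p[2]
    print(n,p.mean(0)[:2],'yaw',np.degrees(np.arctan2(dx[1],dx[0])),np.degrees(np.arctan2(dy[1],dy[0]))-90,np.linalg.norm(dx)/2,np.linalg.norm(dy)/2)
q('red',[(203,130),(354,121),(358,219),(207,228)],.004)
q('s3',[(53,360),(143,360),(143,527),(54,528)],.003)
q('s2',[(170,360),(261,360),(262,526),(168,527)],.003)
q('s1',[(288,356),(380,356),(379,526),(287,527)],.003)
for n,u in(('carton',f4((580,365))),('white',f6((300,300))),('grey',f6((580,328)))):
    x=pix(c,T,u,.05)[0]; b=(x[0]-.08,x[0]+.08,x[1]-.08,x[1]+.08)
    print(n,W[int(u[1]),int(u[0])],rect(W,*( (.075,.1) if n=='carton' else (.034,.05)),b))
print('handle bits',W[np.round(f4((549,435))).astype(int)[1],np.round(f4((549,435))).astype(int)[0]])
print('marks',pix(c,T,f6([(300,300),(290,258),(308,340),(580,328),(565,290),(595,369)]),.04))
print(np.array(ctrl.camera('wrist')['T_tool_cam']),ctrl.camera('wrist')['fovy'])
# other objects of low height near, anything 20..60mm on table
E
```

```text
pins [[ 0.638   0.0251]
 [ 0.6417 -0.0287]
 [ 0.5818  0.0212]
 [ 0.5855 -0.0323]] c [ 0.6118 -0.0037]
x axis yaw 3.7762981636950053 0.056336123485693564
y axis-90 3.901112619090526 0.053789490626056154
red [0.6607 0.2228] yaw 2.4422289158919237 2.4253355362541384 0.07658997982932772 0.11744698537183329
s3 [0.4558 0.3626] yaw 0.8857336369702004 -0.45945465828401666 0.12726215947903174 0.06893932417513865
s2 [0.455  0.2726] yaw 0.15440232222532319 -0.4678904272739146 0.12625240765841295 0.07099912351637774
s1 [0.4553 0.182 ] yaw -0.39606430146887167 -0.4686266023652763 0.12907293998077124 0.07038276839105938
carton [ 0.5118 -0.0063  0.0864] (((nan, nan), (0.0, 0.0), 0.0), np.float64(nan), 557)
white [ 0.4677 -0.2682  0.0402] (((456.53741455078125, -278.15924072265625), (97.89838409423828, 38.76409149169922), 32.00592803955078), np.float64(nan), 369)
grey [ 0.4514 -0.4029  0.043 ] (((451.2702941894531, -412.1746826171875), (96.3554458618164, 52.60219192504883), 20.91217613220215), np.float64(0.03987779741390174), 378)
handle bits [0.46   0.0158 0.0422]
marks [[ 0.466  -0.2699  0.04  ]
 [ 0.4864 -0.2657  0.04  ]
 [ 0.4466 -0.2731  0.04  ]
 [ 0.4506 -0.4047  0.04  ]
 [ 0.469  -0.3983  0.04  ]
 [ 0.4307 -0.411   0.04  ]]
[[-0.0004 -0.9472 -0.3207  0.0834]
 [ 1.     -0.0004 -0.0001 -0.0005]
 [-0.0001 -0.3207  0.9472 -0.1559]
 [ 0.      0.      0.      1.    ]] 61.403123159378694
```

```bash
cat >> h.py <<'E'
def go(x,y,z,psi,frm=None):
    "tool-frame shift (m) and rotvec (deg) to TCP x,y,z, tool x at yaw psi, pointing down; from current or (x,y,z,psi)"
    o=ctrl.get_obs(); D=lambda p:R.from_euler('z',p,degrees=True)*R.from_euler('x',180,degrees=True)
    q=o['eef_rot']; r=R.from_quat([q[1],q[2],q[3],q[0]]); p=np.array(o['eef_pos'])
    if frm is not None: r=D(frm[3]); p=np.array(frm[:3])
    s=r.inv().apply(np.array([x,y,z])-p); v=np.degrees((r.inv()*D(psi)).as_rotvec())
    print(' '.join(f'{k:.4f}' for k in s),' '.join(f'{k:.2f}' for k in v))
E
python3 - <<'E'
from h import *
go(.53,0,.27,86)
c=dict(np.load('/tmp/top0.npz')); W=cloud(c,c['extrinsics'])
b=(W[...,2]>.075)&(W[...,2]<.095)&(abs(W[...,0]-.51)<.07)&(abs(W[...,1]+.006)<.08)
P=W[b]; print(cv2.minAreaRect((P[:,:2]*1000).astype(np.float32)),len(P))
E
```

```text
0.4737 -0.3371 -0.0528 -0.05 -0.04 -59.37
((509.5750732421875, -7.399696350097656), (90.47470092773438, 49.7330322265625), 85.46331787109375) 558
```

Request:
{"fn": "servo_tool", "kwargs": {
  "series": "-1 0.474 -0.337 -0.053 0 0 -59.4;-1 0.474 -0.337 -0.053 0 0 -59.4;-1 0.474 -0.337 -0.053 0 0 -59.4;-1 0.474 -0.337 -0.053 0 0 -59.4;-1 0.474 -0.337 -0.053 0 0 -59.4;-1 0.474 -0.337 -0.053 0 0 -59.4;-1 0.474 -0.337 -0.053 0 0 -59.4;-1 0.474 -0.337 -0.053 0 0 -59.4;-1 0.474 -0.337 -0.053 0 0 -59.4;-1 0.474 -0.337 -0.053 0 0 -59.4;-1 0.474 -0.337 -0.053 0 0 -59.4;-1 0.474 -0.337 -0.053 0 0 -59.4"
}}

```text
time_s: 1.2
eef_pos: [0.4917, -0.0721, 0.263]
eef_rot: [0.0, 0.731, 0.682, 0.0]
wrist_force: [0.0, -0.3, 0.0]
opening: 0.996
grasp_force: 0.0
```

Run:
```python
from h import *
go(.53,0,.27,86)
c=cam('top','top1')
```

```text
0.0746 0.0332 -0.0070 0.02 0.01 0.03
```

Request:
{"fn": "servo_tool", "kwargs": {
  "series": "-1 0.075 0.033 -0.007 0 0 0;-1 0.075 0.033 -0.007 0 0 0;-1 0.075 0.033 -0.007 0 0 0;-1 0.075 0.033 -0.007 0 0 0"
}}

```text
time_s: 1.58
eef_pos: [0.5297, 0.0002, 0.2695]
eef_rot: [-0.0, 0.73, 0.684, -0.0]
wrist_force: [0.1, -0.1, -0.5]
opening: 1.003
grasp_force: 0.0
```

Run:
```python
from h import *
o=ctrl.get_obs(); print(o['eef_pos'])
c=cam('wrist','w1'); T=T_wc(c,o); np.save('/tmp/w1T.npy',T); W=cloud(c,T)
b=(W[...,2]>.075)&(W[...,2]<.095)&(abs(W[...,0]-.51)<.07)&(abs(W[...,1]+.006)<.08)
P=W[b]; print(cv2.minAreaRect((P[:,:2]*1000).astype(np.float32)),len(P),np.median(P[:,2]))
```

```text
[5.29650375e-01 2.49022789e-04 2.69496258e-01]
((509.576171875, -5.29296875), (89.93800354003906, 50.32814025878906), 85.90930938720703) 3996 0.08328429431380527
```

View pics/w1.png

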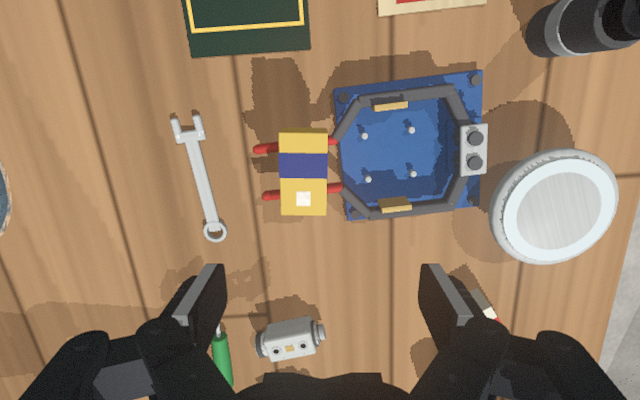

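View pics/top1.png

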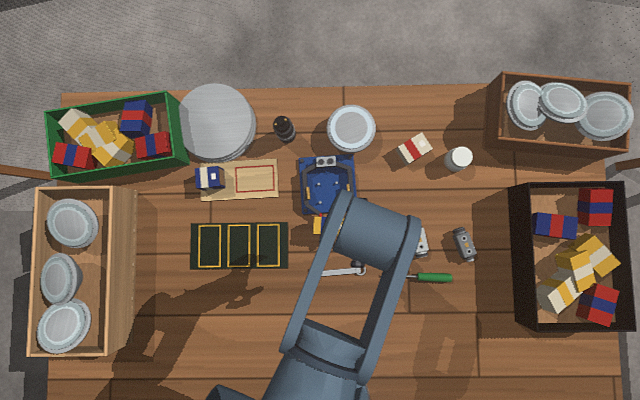

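Wrist view: the carton is at about (303,173), the pin tops at (365,135), (411,129), (368,179) and (413,173), and the white tensioner lower down at (290,340). In both views the table holds only two tensioners.

Run:
```python
from h import *
go(.5097,-.0063,.078,85.7)
T=np.load('/tmp/w1T.npy'); c=dict(np.load('/tmp/w1.npz'))
p=pix(c,T,[(365,135),(411,129),(368,179),(413,173)],.023); print(p,p.mean(0))
d=p[1]+p[3]-p[0]-p[2]; print(np.degrees(np.arctan2(d[1],d[0])),np.linalg.norm(d)/2)
d=p[0]+p[1]-p[2]-p[3]; print(np.degrees(np.arctan2(d[1],d[0]))-90,np.linalg.norm(d)/2)
W=cloud(c,T);print(W[150,265],W[195,272],W[105,390],W[206,395])
```

```text
-0.0065 -0.0189 0.1913 -0.05 0.02 0.46
[[ 0.58243155  0.02280365  0.023     ]
 [ 0.63674541  0.02628329  0.023     ]
 [ 0.58479446 -0.03154674  0.023     ]
 [ 0.6402091  -0.02751346  0.023     ]] [ 0.61104513 -0.00249331  0.023     ]
3.916827207448621 0.05499270118688828
3.0839226138989204 0.054151998547449065
[0.46510798 0.0158217  0.04050949] [ 0.46713755 -0.03866565  0.04139841] [0.60674806 0.05725317 0.05097294] [ 0.61306762 -0.05976562  0.04833742]
```

Request:
{"fn": "servo_tool", "kwargs": {
  "series": "-1 -0.0065 -0.019 0.04 0 0 0.5;-1 -0.0065 -0.019 0.08 0 0 0.5;-1 -0.0065 -0.019 0.12 0 0 0.5;-1 -0.0065 -0.019 0.15 0 0 0.5;-1 -0.0065 -0.019 0.17 0 0 0.5;-1 -0.0065 -0.019 0.183 0 0 0.5;-1 -0.0065 -0.019 0.191 0 0 0.5;-1 -0.0065 -0.019 0.191 0 0 0.5;1 -0.0065 -0.019 0.191 0 0 0.5;1 -0.0065 -0.019 0.191 0 0 0.5;1 -0.0065 -0.019 0.191 0 0 0.5;1 -0.0065 -0.019 0.191 0 0 0.5"
}}

```text
time_s: 2.63
eef_pos: [0.5107, -0.0071, 0.0798]
eef_rot: [0.001, 0.734, 0.679, 0.001]
wrist_force: [-0.1, 0.5, 0.2]
opening: 0.454
grasp_force: 0.0
```

Request:
{"fn": "servo_tool", "kwargs": {
  "series": "1 0 0 0 0 0 0;1 0 0 0 0 0 0;1 0 0 0 0 0 0;1 0 0 0 0 0 0"
}}

```text
time_s: 2.97
eef_pos: [0.5099, -0.0067, 0.0788]
eef_rot: [0.0, 0.734, 0.679, 0.0]
wrist_force: [-0.3, 0.0, 0.6]
opening: 0.003
grasp_force: 0.0
```

Run:
```python
from h import *
o=ctrl.get_obs();print(o['opening'],o['eef_pos'])
x,y,z=o['eef_pos']
# carton height offset: carton underside at .042, wants .004 (+1.5mm)
go(.661,.2225,.16,92.4)
go(.661,.2225,z-.0365,92.4,(.661,.2225,.16,92.4))
```

```text
0.002931278913726609 [ 0.50994597 -0.00674728  0.07877439]
0.2403 0.1328 -0.0812 0.01 0.00 -6.86
0.0000 -0.0000 0.1177 0.00 0.00 0.00
```

Run:
```python
from h import *
o=ctrl.get_obs()
c=cam('wrist','w2'); T=T_wc(c,o); np.save('/tmp/w2T.npy',T)
c=cam('scene','s2')
a=cv2.imread('pics/w2.png'); b=cv2.imread('pics/s2.png')[130:260,230:430]
cv2.imwrite('pics/w2b.png',np.hstack([cv2.resize(a,(480,300)),cv2.resize(b,(320,208)) if 0 else cv2.copyMakeBorder(cv2.resize(b,(320,208)),0,92,0,0,cv2.BORDER_CONSTANT)]))
```

```text
(no output)
```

View pics/w2b.png

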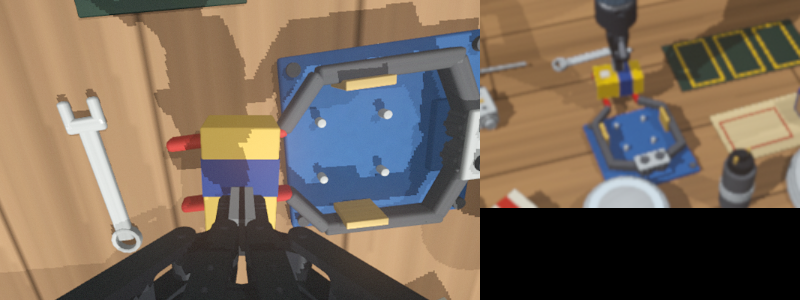

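The fingers closed over the carton's near half without gripping it (fingertips at about (243,195)). I'll measure with depth.

Run:
```python
from h import *
T=np.load('/tmp/w2T.npy'); c=dict(np.load('/tmp/w2.npz')); W=cloud(c,T)
s=640/480
for u,v in[(210,135),(270,135),(240,175),(212,212),(240,120),(237,195),(250,195),(237,215),(250,240)]:
    print((u,v),np.round(W[int(v*s),int(u*s)],4))
b=(W[...,2]>.07)&(W[...,2]<.095)&(abs(W[...,0]-.51)<.04)&(abs(W[...,1]+.006)<.06)
P=W[b];print(P.min(0),P.max(0),cv2.minAreaRect((P[:,:2]*1000).astype(np.float32)))
o=ctrl.get_obs(); print(o['opening'],o['grasp_force'],o['wrist_force'],o['eef_pos'])
```

```text
(210, 135) [0.4939 0.0354 0.0827]
(270, 135) [0.5311 0.0329 0.0842]
(240, 175) [0.5105 0.0076 0.0841]
(212, 212) [ 0.4885 -0.0192  0.083 ]
(240, 120) [0.5129 0.039  0.0623]
(237, 195) [0.5087 0.0053 0.1066]
(250, 195) [0.516  0.0043 0.1058]
(237, 215) [0.509  0.005  0.1256]
(250, 240) [0.5148 0.0059 0.1466]
[ 0.4821426  -0.03623541  0.07001245] [0.5375515  0.04121109 0.08580842] ((510.04461669921875, 1.2418479919433594), (76.74964141845703, 50.91701126098633), 85.7267074584961)
0.0004998675409411713 0.0 [ 0.77395282  0.46107051 -0.0752356 ] [ 0.50991584 -0.00678112  0.07868587]
```

Run:
```python
from h import *
T=np.load('/tmp/w2T.npy'); c=dict(np.load('/tmp/w2.npz')); W=cloud(c,T)
for v in range(228,275,4): print(v,np.round(W[v,316],3),np.round(W[v,333],3))
a=cv2.imread('pics/s2.png')[150:230,280:360]; cv2.imwrite('pics/s2b.png',cv2.resize(a,(560,560),interpolation=cv2.INTER_CUBIC))
```

```text
228 [0.509 0.01  0.084] [0.517 0.01  0.084]
232 [0.509 0.008 0.084] [0.517 0.007 0.083]
236 [0.508 0.006 0.084] [0.517 0.005 0.083]
240 [0.508 0.004 0.083] [0.517 0.003 0.083]
244 [0.508 0.001 0.083] [0.516 0.001 0.084]
248 [ 0.508 -0.001  0.084] [ 0.516 -0.001  0.084]
252 [0.509 0.005 0.099] [0.516 0.005 0.1  ]
256 [0.509 0.005 0.103] [0.516 0.005 0.103]
260 [0.509 0.005 0.107] [0.516 0.004 0.106]
264 [0.509 0.006 0.111] [0.516 0.004 0.109]
268 [0.509 0.005 0.113] [0.516 0.005 0.113]
272 [0.509 0.006 0.117] [0.516 0.005 0.117]
```

View pics/s2b.png

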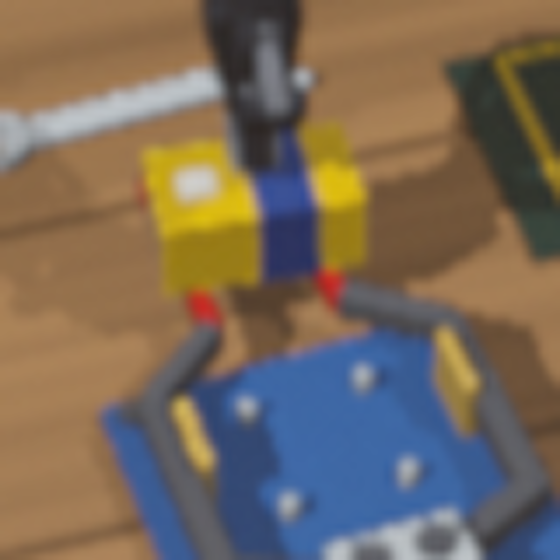

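Run:
```python
from h import *
np.set_printoptions(precision=3,suppress=True)
for n,pts in(('w1',[(215,266),(215,280),(205,300),(430,266),(430,280)]),('w2',[(316,252),(316,300),(333,252),(325,330)])):
    c=dict(np.load(f'/tmp/{n}.npz')); W=cloud(c,c['T_tool_cam'])
    for u,v in pts: print(n,u,v,W[v,u])
c=dict(np.load('/tmp/s2.npz')); W=cloud(c,c['extrinsics'])
for v in range(164,182,2): print(v,W[v,317],W[v,313])
print(ctrl.get_obs()['q'])
```

```text
w1 215 266 [ 0.013 -0.043 -0.034]
w1 215 280 [ 0.009 -0.042 -0.039]
w1 205 300 [ 0.009 -0.042 -0.051]
w1 430 266 [ 0.012  0.045 -0.032]
w1 430 280 [ 0.009  0.043 -0.039]
w2 316 252 [ 0.012 -0.002 -0.021]
w2 316 300 [ 0.013 -0.002 -0.058]
w2 333 252 [ 0.012  0.005 -0.021]
w2 325 330 [-0.005  0.002 -0.051]
164 [ 0.566 -0.015  0.185] [ 0.525 -0.016  0.146]
166 [ 0.573 -0.017  0.184] [ 0.537 -0.02   0.151]
168 [ 0.543 -0.009  0.145] [ 0.537 -0.02   0.142]
170 [ 0.524 -0.005  0.117] [ 0.515 -0.015  0.111]
172 [ 0.522 -0.004  0.107] [nan nan nan]
174 [ 0.509 -0.001  0.085] [ 0.516 -0.015  0.096]
176 [ 0.516 -0.003  0.084] [ 0.513 -0.015  0.084]
178 [ 0.524 -0.005  0.083] [ 0.523 -0.018  0.086]
180 [ 0.533 -0.008  0.085] [ 0.532 -0.02   0.087]
[-0.246  0.212  1.879 -0.     1.05  -0.168]
```

Both cameras put the fingertips about 20 mm behind the reported TCP when closed and 33 mm when open. The description says 25 mm ahead. I'll use the measured offset and go 55 mm lower.

Request:
{"fn": "servo_tool", "kwargs": {
  "series": "-1 0 0 0 0 0 0;-1 0 0 0 0 0 0;-1 0 0 0 0 0 0;-1 0 0 0 0 0 0;-1 0 0 0 0 0 0;-1 0 0 0 0 0 0;-1 0 0 0 0 0 0;-1 0 0 0.02 0 0 0;-1 0 0 0.04 0 0 0;-1 0 0 0.05 0 0 0;-1 0 0 0.055 0 0 0;-1 0 0 0.055 0 0 0"
}}

```text
time_s: 4.07
eef_pos: [0.5089, -0.0066, 0.0226]
eef_rot: [-0.001, 0.734, 0.679, -0.001]
wrist_force: [-0.2, -0.5, 0.7]
opening: 0.998
grasp_force: 0.0
```

Request:
{"fn": "servo_tool", "kwargs": {
  "series": "1 0 0 0 0 0 0;1 0 0 0 0 0 0;1 0 0 0 0 0 0;1 0 0 0 0 0 0;1 0 0 0 0 0 0;1 0 0 0 0 0 0;1 0 0 0 0 0 0;1 0 0 0 0 0 0"
}}

```text
time_s: 4.73
eef_pos: [0.5108, -0.007, 0.0248]
eef_rot: [0.001, 0.734, 0.679, 0.0]
wrist_force: [-1.3, 1.1, 6.8]
opening: 0.576
grasp_force: 62.4
```

Request:
{"fn": "servo_tool", "kwargs": {
  "series": "1 0 0 -0.03 0 0 0;1 0 0 -0.06 0 0 0;1 0 0 -0.09 0 0 0;1 0 0 -0.1 0 0 0;1 0 0 -0.1 0 0 0;1 0 0 -0.1 0 0 0"
}}

```text
time_s: 5.23
eef_pos: [0.5098, -0.0068, 0.1233]
eef_rot: [0.0, 0.734, 0.679, 0.0]
wrist_force: [-0.7, 0.4, -1.8]
opening: 0.577
grasp_force: 62.8
```

Run:
```python
from h import *
o=ctrl.get_obs();print(o['opening'],o['eef_pos'],o['grasp_force'],o['wrist_force'])
go(.661,.2225,o['eef_pos'][2],92.4)
```

```text
0.5769687731030472 [ 0.50978173 -0.00677084  0.1233326 ] 62.76500344276428 [-0.7346424   0.41975615 -1.76283367]
0.2404 0.1329 0.0000 0.03 0.01 -6.87
```

Request:
{"fn": "servo_tool", "kwargs": {
  "series": "1 0.034 0.019 0 0 0 -1;1 0.068 0.038 0 0 0 -2;1 0.103 0.057 0 0 0 -3;1 0.137 0.076 0 0 0 -4;1 0.172 0.095 0 0 0 -5;1 0.206 0.114 0 0 0 -6;1 0.24 0.133 0 0 0 -6.9;1 0.24 0.133 0 0 0 -6.9;1 0.24 0.133 0 0 0 -6.9;1 0.24 0.133 0 0 0 -6.9"
}}

```text
time_s: 6.07
eef_pos: [0.6593, 0.2218, 0.1202]
eef_rot: [-0.001, 0.692, 0.722, -0.002]
wrist_force: [-0.0, -0.3, -1.4]
opening: 0.58
grasp_force: 65.2
```

Run:
```python
from h import *
o=ctrl.get_obs();print(o['opening'],o['eef_pos'],o['grasp_force'],o['wrist_force'])
c=cam('wrist','w3'); T=T_wc(c,o); W=cloud(c,T); 
cv2.imwrite('pics/w3s.png',cv2.resize(cv2.imread('pics/w3.png'),(480,300)))
b=(W[...,2]>.165)&(W[...,2]<.2)&(abs(W[...,0]-.66)<.04)&(abs(W[...,1]-.22)<.07); P=W[b]; print(len(P),cv2.minAreaRect((P[:,:2]*1000).astype(np.float32)),np.median(P[:,2]))
go(.661,.2225,-.0117,92.4)
t=cam('top','top3'); W=cloud(t,t['extrinsics']); b=(W[...,2]>.02)&(W[...,2]<.07)&(abs(W[...,0]-.66)<.1)&(abs(W[...,1]-.31)<.06); P=W[b];print('blue',P.min(0),P.max(0))
```

```text
0.5803093867066971 [0.65931098 0.22179242 0.12023692] 65.24438381195068 [-0.04494486 -0.29664093 -1.3521096 ]
30382 ((659.567626953125, 234.61141967773438), (80.56782531738281, 67.72957611083984), 2.173994302749634) 0.17878818748559602
0.0013 0.0020 0.1329 -0.23 0.04 0.01
blue [0.6263107  0.25221492 0.02012236] [0.75846774 0.36969003 0.06954129]
```

View pics/w3s.png

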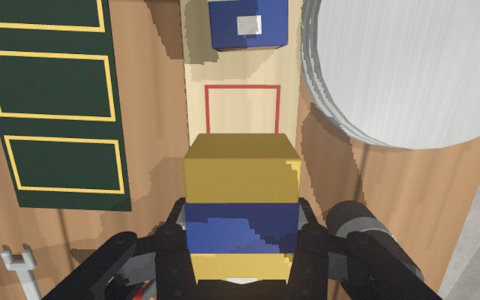

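The carton is held level above the red outline (outline at about (243,108)), and the blue carton at the top (248,25) is clear. Lowering.

Request:
{"fn": "servo_tool", "kwargs": {
  "series": "1 0.0013 0.002 0.03 0 0 0;1 0.0013 0.002 0.06 0 0 0;1 0.0013 0.002 0.09 0 0 0;1 0.0013 0.002 0.105 0 0 0;1 0.0013 0.002 0.115 0 0 0;1 0.0013 0.002 0.123 0 0 0;1 0.0013 0.002 0.128 0 0 0;1 0.0013 0.002 0.131 0 0 0;1 0.0013 0.002 0.132 0 0 0;1 0.0013 0.002 0.132 0 0 0"
}}

```text
time_s: 7.0
eef_pos: [0.6639, 0.2236, -0.0073]
eef_rot: [0.0, 0.692, 0.722, 0.001]
wrist_force: [0.5, 0.3, -2.0]
opening: 0.58
grasp_force: 65.6
```

Request:
{"fn": "servo_tool", "kwargs": {
  "series": "1 0 0 0.002 0 0 0;1 0 0 0.003 0 0 0;1 0 0 0.003 0 0 0"
}}

```text
time_s: 7.25
eef_pos: [0.6633, 0.2236, -0.0111]
eef_rot: [0.0, 0.692, 0.722, 0.0]
wrist_force: [-0.2, -1.0, -0.8]
opening: 0.575
grasp_force: 65.6
```

Request:
{"fn": "servo_tool", "kwargs": {
  "series": "1 0 -0.002 0.001 0 0 0;1 0 -0.002 0.002 0 0 0;-1 0 -0.002 0.002 0 0 0;-1 0 -0.002 0.002 0 0 0;-1 0 -0.002 0.002 0 0 0;-1 0 -0.002 0.002 0 0 0;-1 0 -0.002 0.002 0 0 0;-1 0 -0.002 -0.03 0 0 0;-1 0 -0.002 -0.07 0 0 0;-1 0 -0.002 -0.11 0 0 0;-1 0 -0.002 -0.15 0 0 0;-1 0 -0.002 -0.19 0 0 0"
}}

```text
time_s: 8.25
eef_pos: [0.6609, 0.2233, 0.1805]
eef_rot: [-0.0, 0.692, 0.722, -0.0]
wrist_force: [1.3, -0.1, 0.6]
opening: 0.997
grasp_force: 0.0
```

Run:
```python
from h import *
o=ctrl.get_obs();print(o['eef_pos'],o['opening'])
c=cam('wrist','w4'); T=T_wc(c,o); W=cloud(c,T)
b=(W[...,2]>.035)&(W[...,2]<.055)&(abs(W[...,0]-.66)<.06)&(abs(W[...,1]-.22)<.06); P=W[b]; print(cv2.minAreaRect((P[:,:2]*1000).astype(np.float32)),np.median(P[:,2]))
t=cam('top','top4'); Wt=cloud(t,t['extrinsics'])
for x,y in((.466,-.27),(.4506,-.4047)):
    b=(Wt[...,2]>.035)&(Wt[...,2]<.047)&(abs(Wt[...,0]-x)<.07)&(abs(Wt[...,1]-y)<.06); P=Wt[b]; print(len(P),cv2.minAreaRect((P[:,:2]*1000).astype(np.float32)))
go(.44,-.27,.22,85)
```

```text
[0.66086062 0.22334807 0.18054059] 0.9971340516755655
((661.8472900390625, 225.32254028320312), (50.83039855957031, 89.18749237060547), 2.505061626434326) 0.045348370477129835
375 ((460.7582092285156, -270.5985412597656), (91.87836456298828, 39.92015838623047), 11.171666145324707)
377 ((454.40087890625, -403.1482849121094), (91.28015899658203, 40.41936111450195), 19.75446128845215)
-0.4842 -0.2465 -0.0358 0.88 -0.16 7.44
```

Carton placed at (0.662, 0.225) with yaw 2.5°, inside the outline. Next is the white tensioner.

Run:
```python
from h import *
go(.45,-.27,.18,11.2)
```

```text
-0.4847 -0.2371 0.0043 0.66 -0.72 81.24
```

Request:
{"fn": "servo_tool", "kwargs": {
  "series": "-1 -0.485 -0.237 0 0 0 81.2;-1 -0.485 -0.237 0 0 0 81.2;-1 -0.485 -0.237 0 0 0 81.2;-1 -0.485 -0.237 0 0 0 81.2;-1 -0.485 -0.237 0 0 0 81.2;-1 -0.485 -0.237 0 0 0 81.2;-1 -0.485 -0.237 0 0 0 81.2;-1 -0.485 -0.237 0 0 0 81.2;-1 -0.485 -0.237 0 0 0 81.2;-1 -0.485 -0.237 0 0 0 81.2;-1 -0.485 -0.237 0 0 0 81.2;-1 -0.485 -0.237 0 0 0 81.2"
}}

```text
time_s: 9.35
eef_pos: [0.4598, -0.2364, 0.1788]
eef_rot: [0.0, 0.996, 0.095, 0.0]
wrist_force: [0.7, -0.2, 0.3]
opening: 1.003
grasp_force: 0.0
```

Request:
{"fn": "servo_tool", "kwargs": {
  "series": "-1 0 0 0 0 0 0;-1 0 0 0 0 0 0"
}}

```text
time_s: 9.52
eef_pos: [0.46, -0.2369, 0.1787]
eef_rot: [0.0, 0.995, 0.096, 0.0]
wrist_force: [0.5, 0.9, -0.2]
opening: 1.001
grasp_force: 0.0
```

```bash
cat >> h.py <<'E'
def tens(x,y,zt=.04,r=.075,name=None):
    "rect of surface within zt-5mm..zt+7mm around x,y, wrist camera"
    o=ctrl.get_obs(); c=cam('wrist',name); W=cloud(c,T_wc(c,o))
    b=(W[...,2]>zt-.006)&(W[...,2]<zt+.007)&(np.hypot(W[...,0]-x,W[...,1]-y)<r)
    k,l,s,_=cv2.connectedComponentsWithStats(b.astype(np.uint8)); i=1+np.argmax(s[1:,4]); P=W[l==i]
    print(cv2.minAreaRect((P[:,:2]*1000).astype(np.float32)),len(P),np.median(P[:,2]))
    return W
E
python3 - <<'E'
from h import *
print(ctrl.get_obs()['eef_pos'])
tens(.466,-.27,name='w5')
go(.466,-.2697,.10,11.2)
E
```

```text
[ 0.45995149 -0.23691692  0.17867865]
((461.09173583984375, -270.150634765625), (91.53803253173828, 40.06009292602539), 10.022348403930664) 3598 0.03897910094009446
-0.0012 0.0348 0.0785 -0.02 -0.01 -0.08
```

Request:
{"fn": "servo_tool", "kwargs": {
  "series": "-1 -0.001 0.035 0.03 0 0 0;-1 -0.001 0.035 0.07 0 0 0.5;-1 -0.001 0.035 0.11 0 0 0.5;-1 -0.001 0.035 0.14 0 0 0.5;-1 -0.001 0.035 0.16 0 0 0.5;-1 -0.001 0.035 0.175 0 0 0.5;-1 -0.001 0.035 0.185 0 0 0.5;-1 -0.001 0.035 0.19 0 0 0.5;-1 -0.001 0.035 0.193 0 0 0.5;-1 -0.001 0.035 0.193 0 0 0.5"
}}

```text
time_s: 10.4
eef_pos: [0.4673, -0.2689, -0.0141]
eef_rot: [0.0, 0.996, 0.094, 0.0]
wrist_force: [-0.1, 0.2, 0.7]
opening: 0.998
grasp_force: 0.0
```

Request:
{"fn": "servo_tool", "kwargs": {
  "series": "1 0 0 0 0 0 0;1 0 0 0 0 0 0;1 0 0 0 0 0 0;1 0 0 0 0 0 0;1 0 0 0 0 0 0;1 0 0 0 0 0 0;1 0 0 0 0 0 0;1 0 0 0 0 0 0;1 0 0 0 0 0 0"
}}

```text
time_s: 11.15
eef_pos: [0.4672, -0.2698, -0.0134]
eef_rot: [0.0, 0.996, 0.093, 0.001]
wrist_force: [-0.9, 0.5, 5.7]
opening: 0.461
grasp_force: 61.6
```

Run:
```python
from h import *
o=ctrl.get_obs();print(o['eef_pos'],o['opening'],o['grasp_force'],o['wrist_force'])
x,y,z=o['eef_pos']; go(x,y,.10,11.2); go(.6113,-.003,.1,93.7,(x,y,.10,11.2))
```

```text
[ 0.46724852 -0.26976914 -0.01341403] 0.4614534358126175 61.642717123031616 [-0.91867307  0.47842586  5.72306637]
0.0001 0.0001 -0.1134 0.06 -0.05 -0.48
0.1931 -0.2337 -0.0000 0.00 0.00 -82.50
```

Request:
{"fn": "servo_tool", "kwargs": {
  "series": "1 0 0 -0.02 0 0 0;1 0 0 -0.05 0 0 0;1 0 0 -0.09 0 0 0;1 0 0 -0.115 0 0 0;1 0 0 -0.115 0 0 0"
}}

```text
time_s: 11.57
eef_pos: [0.4696, -0.2719, 0.1064]
eef_rot: [0.004, 0.996, 0.094, 0.003]
wrist_force: [1.8, -0.8, -3.1]
opening: 0.461
grasp_force: 62.0
```

Request:
{"fn": "servo_tool", "kwargs": {
  "series": "1 0.018 -0.022 0 0 0 -7;1 0.036 -0.044 0 0 0 -14;1 0.054 -0.066 0 0 0 -21;1 0.072 -0.088 0 0 0 -28;1 0.09 -0.11 0 0 0 -35;1 0.108 -0.132 0 0 0 -42;1 0.126 -0.154 0 0 0 -49;1 0.144 -0.176 0 0 0 -56;1 0.162 -0.198 0 0 0 -63;1 0.18 -0.22 0 0 0 -70;1 0.193 -0.234 0 0 0 -77;1 0.193 -0.234 0 0 0 -82.5"
}}

```text
time_s: 12.57
eef_pos: [0.6129, 0.0004, 0.0985]
eef_rot: [-0.001, 0.684, 0.73, 0.0]
wrist_force: [-0.9, -0.9, -3.9]
opening: 0.459
grasp_force: 61.9
```

Request:
{"fn": "servo_tool", "kwargs": {
  "series": "1 0 0 0 0 0 0;1 0 0 0 0 0 0;1 0 0 0 0 0 0"
}}

```text
time_s: 12.82
eef_pos: [0.6117, -0.0038, 0.0994]
eef_rot: [-0.001, 0.688, 0.726, -0.001]
wrist_force: [0.2, 0.2, -3.7]
opening: 0.459
grasp_force: 61.9
```

Run:
```python
from h import *
o=ctrl.get_obs();print(o['eef_pos'],o['opening'],o['grasp_force'],o['wrist_force'])
go(.6113,-.003,.1,93.7)
c=cam('wrist','w6'); W=cloud(c,T_wc(c,o)); np.savez('/tmp/w6W.npz',W=W)
cv2.imwrite('pics/w6s.png',c['img'][100:400,120:520,::-1])
```

```text
[ 0.61170562 -0.00380821  0.09939525] 0.4592712073836474 61.91176772117615 [ 0.22498764  0.24626992 -3.69760289]
0.0008 -0.0004 -0.0006 -0.12 -0.02 -0.67
```

View pics/w6s.png

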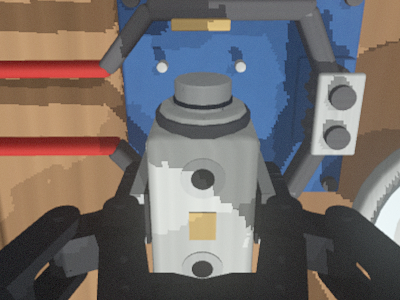

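The tensioner is held upright with its plunger forward. The two left pins are at crop (162,67) and (240,66), and the jaw pad is at (200,25).

Run:
```python
from h import *
np.set_printoptions(precision=4,suppress=True)
c=dict(np.load('/tmp/w6.npz')); o=ctrl.get_obs(); T=T_wc(c,o)
p=pix(c,T,[(282,167),(360,166)],.023); print(p, p.mean(0)); d=p[1]-p[0]; print(np.degrees(np.arctan2(d[1],d[0])),np.linalg.norm(d))
Wt=cloud(c,c['T_tool_cam'])
# held tensioner in tool frame: top face & plunger
b=(abs(Wt[...,1])<.022)&(abs(Wt[...,0])<.08)&(Wt[...,2]<-.03)&(Wt[...,2]>-.06)
for v in range(170,300,8): print(v,Wt[v,322], Wt[v,340])
```

```text
[[0.5825 0.0221 0.023 ]
 [0.6376 0.0258 0.023 ]] [0.6101 0.0239 0.023 ]
3.792434537893209 0.05515818273893938
170 [0.0227 0.0004 0.0881] [0.0226 0.0138 0.0883]
178 [ 0.0498  0.0005 -0.0334] [ 0.0497  0.0073 -0.033 ]
186 [ 0.0498  0.0005 -0.0441] [ 0.0489  0.0069 -0.0409]
194 [ 0.0466  0.0005 -0.0432] [ 0.0461  0.007  -0.0416]
202 [ 0.0437  0.0005 -0.0434] [ 0.043   0.007  -0.0414]
210 [ 0.041   0.0005 -0.0443] [ 0.0404  0.007  -0.0425]
218 [ 0.0396  0.0005 -0.0484] [ 0.039   0.0068 -0.0468]
226 [ 0.0379  0.0005 -0.0512] [ 0.0371  0.0067 -0.0494]
234 [ 0.0343  0.0005 -0.0498] [ 0.0342  0.0067 -0.0498]
242 [ 0.032   0.0005 -0.0515] [ 0.0328  0.0066 -0.0531]
250 [ 0.0298  0.0005 -0.0531] [ 0.0297  0.0067 -0.0528]
258 [ 0.0265  0.0005 -0.0527] [ 0.027   0.0067 -0.0535]
266 [ 0.0236  0.0005 -0.053 ] [ 0.0239  0.0067 -0.0535]
274 [ 0.0208  0.0005 -0.0536] [ 0.0205  0.0068 -0.0531]
282 [ 0.0175  0.0005 -0.0535] [ 0.0175  0.0068 -0.0535]
290 [ 0.0136  0.0005 -0.0526] [ 0.0137  0.0069 -0.0527]
298 [ 0.0105  0.0005 -0.0529] [ 0.0104  0.007  -0.0527]
```

Request:
{"fn": "servo_tool", "kwargs": {
  "series": "1 0.0018 -0.0007 0.03 0 0 -0.7;1 0.0018 -0.0007 0.05 0 0 -0.7;1 0.0018 -0.0007 0.065 0 0 -0.7;1 0.0018 -0.0007 0.075 0 0 -0.7;1 0.0018 -0.0007 0.083 0 0 -0.7;1 0.0018 -0.0007 0.089 0 0 -0.7;1 0.0018 -0.0007 0.093 0 0 -0.7;1 0.0018 -0.0007 0.096 0 0 -0.7;1 0.0018 -0.0007 0.098 0 0 -0.7;1 0.0018 -0.0007 0.098 0 0 -0.7"
}}

```text
time_s: 13.7
eef_pos: [0.6122, -0.0017, 0.0028]
eef_rot: [0.0, 0.682, 0.731, 0.0]
wrist_force: [0.6, -0.0, -4.0]
opening: 0.46
grasp_force: 61.9
```

Run:
```python
from h import *
o=ctrl.get_obs();print(o['opening'],o['grasp_force'],o['wrist_force'])
go(.611,-.002,-.0005,93.7)
```

```text
0.46044823194443013 61.93102240562439 [ 0.63638846 -0.03854102 -3.9940243 ]
-0.0002 -0.0012 0.0033 0.02 0.01 0.23
```

Request:
{"fn": "servo_tool", "kwargs": {
  "series": "1 0 -0.001 0.0015 0 0 0;1 0 -0.001 0.003 0 0 0;1 0 -0.001 0.0035 0 0 0;-1 0 -0.001 0.0035 0 0 0;-1 0 -0.001 0.0035 0 0 0;-1 0 -0.001 0.0035 0 0 0;-1 0 -0.001 0.0035 0 0 0;-1 0 -0.001 0.0035 0 0 0;-1 0 -0.001 -0.02 0 0 0;-1 0 -0.001 -0.06 0 0 0;-1 0 -0.001 -0.1 0 0 0;-1 0 -0.001 -0.1 0 0 0"
}}

```text
time_s: 14.7
eef_pos: [0.6167, -0.0027, 0.1118]
eef_rot: [0.006, 0.682, 0.731, 0.004]
wrist_force: [2.1, -0.2, 0.8]
opening: 1.001
grasp_force: 0.0
```

Run:
```python
from h import *
o=ctrl.get_obs();print(o['eef_pos'],o['opening'],o['wrist_force'])
go(.5067,-.0098,.1,3.7)
```

```text
[ 0.61673258 -0.00270413  0.1118415 ] 1.0010804541710607 [ 2.09691602 -0.17090674  0.75298073]
0.0005 -0.1104 0.0103 0.79 -0.46 90.24
```

Request:
{"fn": "servo_tool", "kwargs": {
  "series": "-1 0 -0.01 -0.02 0 0 7.1;-1 0 -0.02 -0.02 0 0 14.2;-1 0 -0.03 -0.02 0 0 21.3;-1 0 -0.04 -0.02 0 0 28.4;-1 0 -0.05 -0.02 0 0 35.5;-1 0 -0.06 -0.02 0 0 42.6;-1 0 -0.07 -0.02 0 0 49.7;-1 0 -0.08 -0.02 0 0 56.8;-1 0 -0.09 -0.02 0 0 63.9;-1 0 -0.1 -0.02 0 0 71;-1 -0.001 -0.105 -0.02 0 0 78;-1 -0.001 -0.105 -0.02 0 0 85"
}}

```text
time_s: 15.7
eef_pos: [0.5054, -0.01, 0.1227]
eef_rot: [0.0, 0.997, 0.075, -0.0]
wrist_force: [1.5, 0.4, -0.0]
opening: 0.996
grasp_force: 0.0
```

Request:
{"fn": "servo_tool", "kwargs": {
  "series": "-1 0 0 0 0 0 5;-1 0 0 0 0 0 5;-1 0 0 0 0 0 5"
}}

```text
time_s: 15.95
eef_pos: [0.5064, -0.01, 0.1228]
eef_rot: [0.0, 0.999, 0.036, 0.0]
wrist_force: [-0.3, -0.0, 0.9]
opening: 0.997
grasp_force: 0.0
```

Run:
```python
from h import *
np.set_printoptions(precision=4,suppress=True)
o=ctrl.get_obs();print(o['eef_pos'])
W=tens(.6115,-.003,.052,name='w7')
# handles: red pixels depth
im=np.load('/tmp/w7.npz')['img'].astype(int); m=(im[...,0]>110)&(im[...,1]<70)&(im[...,2]<80)&(W[...,2]>.03)&(W[...,2]<.05)&(abs(W[...,0]-.507)<.06)&(abs(W[...,1])<.08)
P=W[m]; print(len(P));
for s in(1,-1):
    Q=P[(P[:,1]+.01)*s>0]
    if len(Q)>5: print(Q.min(0),Q.max(0),Q.mean(0),np.polyfit(Q[:,0]-.507,Q[:,1],1))
go(.5067,-.0098,.06,3.7)
```

```text
[ 0.5064 -0.01    0.1228]
((612.0748901367188, -8.313678741455078), (40.5673942565918, 91.58482360839844), 3.447979688644409) 8713 0.051000050069701486
1074
[0.4522 0.0117 0.0322] [0.5496 0.0259 0.0424] [0.5037 0.02   0.0394] [0.0427 0.0202]
[ 0.4559 -0.0431  0.03  ] [ 0.5524 -0.0311  0.0425] [ 0.5074 -0.0347  0.0383] [ 0.0574 -0.0347]
0.0003 -0.0002 0.0628 0.01 -0.02 0.40
```

View pics/w7.png

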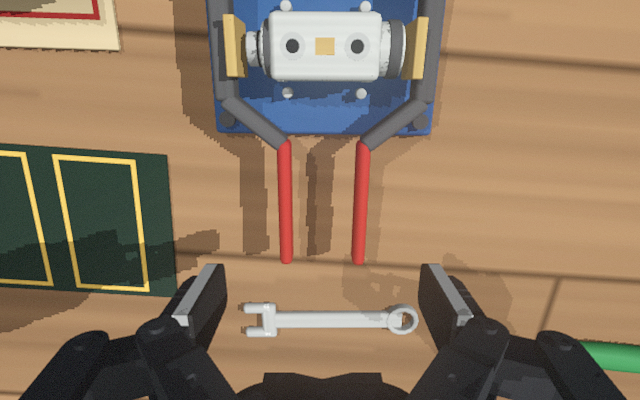

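The white tensioner lies in the nest between the pins. The handles run from (285,145) to (287,260) and from (363,145) to (358,260). I'll take them now.

Request:
{"fn": "servo_tool", "kwargs": {
  "series": "-1 0 -0.0015 0.03 0 0 0;-1 0 -0.0015 0.06 0 0 0;-1 0 -0.0015 0.09 0 0 0;-1 0 -0.0015 0.11 0 0 0;-1 0 -0.0015 0.122 0 0 0;-1 0 -0.0015 0.128 0 0 0;-1 0 -0.0015 0.131 0 0 0;-1 0 -0.0015 0.131 0 0 0;-0.4 0 -0.0015 0.131 0 0 0;-0.2 0 -0.0015 0.131 0 0 0;0 0 -0.0015 0.131 0 0 0;0 0 -0.0015 0.131 0 0 0"
}}

```text
time_s: 17.0
eef_pos: [0.508, -0.0103, -0.0061]
eef_rot: [0.002, 0.999, 0.035, 0.002]
wrist_force: [-5.1, -8.4, 10.9]
opening: 0.502
grasp_force: 11.0
```

Request:
{"fn": "servo_tool", "kwargs": {
  "series": "0.2 0 0 0 0 0 0;0.3 0 0 0 0 0 0;0.4 0 0 0 0 0 0;0.5 0 0 0 0 0 0;0.55 0 0 0 0 0 0;0.55 0 0 0 0 0 0;0.55 0 0 0 0 0 0;0.55 0 0 0 0 0 0;0.55 0 0 0 0 0 0"
}}

```text
time_s: 17.75
eef_pos: [0.5082, -0.0103, -0.006]
eef_rot: [0.002, 0.999, 0.034, 0.002]
wrist_force: [-4.4, -6.6, 13.4]
opening: 0.335
grasp_force: 58.0
```

Run:
```python
from h import *
o=ctrl.get_obs();print(o['eef_pos'],o['opening'],o['opening']*85,o['grasp_force'],o['wrist_force'])
c=cam('wrist','w8'); cv2.imwrite('pics/w8s.png',c['img'][:,120:520,::-1])
```

```text
[ 0.50815275 -0.01029775 -0.00596022] 0.33530274437095064 28.500733271530805 58.01053885370493 [-4.35724728 -6.56654494 13.37474528]
```

View pics/w8s.png

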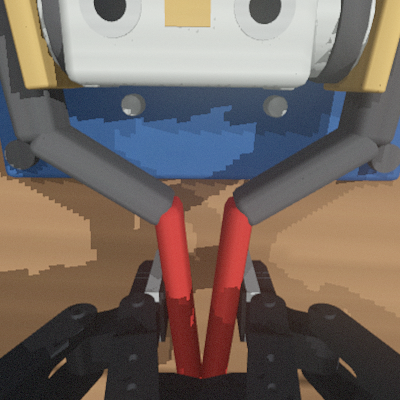

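Both jaws bear on the tensioner and the handles stalled at 58 N, so the plunger should be home. I'll release and check.

Request:
{"fn": "servo_tool", "kwargs": {
  "series": "0.2 0 0 0 0 0 0;0 0 0 0 0 0 0;-0.3 0 0 0 0 0 0;-0.6 0 0 0 0 0 0;-1 0 0 0 0 0 0;-1 0 0 0 0 0 0;-1 0 0 0 0 0 0;-1 0 0 0 0 0 0;-1 0 0 -0.03 0 0 0;-1 0 0 -0.07 0 0 0;-1 0 0 -0.11 0 0 0;-1 0 0 -0.13 0 0 0"
}}

```text
time_s: 18.8
eef_pos: [0.5082, -0.0087, 0.1262]
eef_rot: [0.001, 0.999, 0.034, 0.003]
wrist_force: [1.0, -0.9, 0.3]
opening: 1.0
grasp_force: 0.0
```

Request:
{"fn": "servo_tool", "kwargs": {
  "series": "-1 0 0 0 0 0 0;-1 0 0 0 0 0 0"
}}

```text
time_s: 18.97
eef_pos: [0.5071, -0.0085, 0.123]
eef_rot: [0.0, 0.999, 0.034, 0.002]
wrist_force: [0.0, 0.2, -0.3]
opening: 1.001
grasp_force: 0.0
```

Run:
```python
from h import *
np.set_printoptions(precision=4,suppress=True)
o=ctrl.get_obs();print(o['eef_pos'],o['wrist_force'])
W=tens(.6115,-.003,.052,name='w9')
im=cv2.imread('pics/w9.png'); cv2.imwrite('pics/w9s.png',cv2.resize(im[0:140,200:450],(750,420),interpolation=cv2.INTER_CUBIC))
# profile of max height along nest y through axis
a=np.radians(3.7); ux=np.array([np.cos(a),np.sin(a)]); uy=np.array([-np.sin(a),np.cos(a)])
d=W[...,:2]-[.6118,-.0033]; X=d@ux; Y=d@uy
for y in np.arange(-.062,.063,.003):
    m=(abs(X)<.006)&(abs(Y-y)<.0015); print(round(y*1000),m.sum(),np.round(np.nanmax(W[...,2][m])*1000,1) if m.any() else None,end=' | ')
go(.6118,-.0033,.1,93.7)
```

```text
[ 0.5071 -0.0085  0.123 ] [ 0.0203  0.2193 -0.252 ]
((610.155517578125, -3.7541046142578125), (40.636390686035156, 91.72212982177734), 3.0177001953125) 8599 0.05099782523732199
-62 83 50.8 | -59 102 50.9 | -56 338 50.7 | -53 24 12.6 | -50 0 None | -47 17 47.9 | -44 82 50.8 | -41 101 51.4 | -38 99 51.2 | -35 101 49.5 | -32 98 49.3 | -29 83 52.0 | -26 100 52.9 | -23 95 53.8 | -20 103 53.5 | -17 106 53.6 | -14 102 54.7 | -11 100 53.3 | -8 99 53.5 | -5 96 52.9 | -2 105 53.6 | 1 103 53.6 | 4 104 53.4 | 7 103 54.1 | 10 92 53.5 | 13 94 52.7 | 16 105 53.2 | 19 105 53.6 | 22 104 53.3 | 25 104 54.6 | 28 97 53.6 | 31 100 53.7 | 34 97 53.4 | 37 98 52.9 | 40 93 50.9 | 43 88 50.8 | 46 25 48.4 | 49 0 None | 52 35 12.4 | 55 299 50.2 | 58 108 51.2 | 61 97 50.8 | 0.1060 0.0024 0.0214 -0.01 -0.01 -89.76
```

View pics/w9s.png

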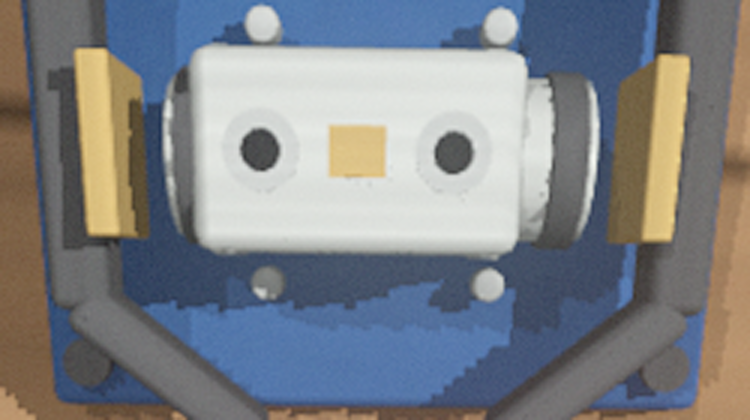

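The plunger is home, with no protrusion at the left end (170,150), and the casting sits between the pins. Picking it up.

Request:
{"fn": "servo_tool", "kwargs": {
  "series": "-1 0.01 0 0 0 0 -7.1;-1 0.02 0 0 0 0 -14.2;-1 0.03 0 0 0 0 -21.3;-1 0.04 0 0 0 0 -28.4;-1 0.05 0 0 0 0 -35.5;-1 0.06 0 0 0 0 -42.6;-1 0.07 0 0 0 0 -49.7;-1 0.08 0 0 0 0 -56.8;-1 0.09 0 0 0 0 -63.9;-1 0.1 -0.001 0.01 0 0 -71;-1 0.1045 -0.001 0.021 0 0 -78;-1 0.1045 -0.001 0.021 0 0 -85"
}}

```text
time_s: 20.02
eef_pos: [0.6081, 0.0004, 0.0956]
eef_rot: [-0.003, 0.712, 0.703, -0.002]
wrist_force: [-1.0, -1.0, 1.1]
opening: 0.999
grasp_force: 0.0
```

Request:
{"fn": "servo_tool", "kwargs": {
  "series": "-1 0 0 0 0 0 -4.6;-1 0 0 0 0 0 -4.6;-1 0 0 0 0 0 -4.6"
}}

```text
time_s: 20.27
eef_pos: [0.609, 0.0, 0.0985]
eef_rot: [-0.002, 0.686, 0.728, -0.001]
wrist_force: [-0.1, 0.2, -0.1]
opening: 0.998
grasp_force: 0.0
```

Run:
```python
from h import *
go(.610,0,-.001,93.5)
```

```text
-0.0002 0.0013 0.0995 -0.20 -0.06 -0.12
```

Request:
{"fn": "servo_tool", "kwargs": {
  "series": "-1 0 0.001 0.03 0 0 0;-1 0 0.001 0.055 0 0 0;-1 0 0.001 0.075 0 0 0;-1 0 0.001 0.088 0 0 0;-1 0 0.001 0.095 0 0 0;-1 0 0.001 0.0985 0 0 0;-1 0 0.001 0.0995 0 0 0;-1 0 0.001 0.0995 0 0 0;1 0 0.001 0.0995 0 0 0;1 0 0.001 0.0995 0 0 0;1 0 0.001 0.0995 0 0 0;1 0 0.001 0.0995 0 0 0"
}}

```text
time_s: 21.27
eef_pos: [0.6115, -0.0003, 0.0019]
eef_rot: [0.0, 0.685, 0.729, 0.0]
wrist_force: [-4.5, 0.7, 33.5]
opening: 0.46
grasp_force: 56.0
```

Request:
{"fn": "servo_tool", "kwargs": {
  "series": "1 0 0 0 0 0 0;1 0 0 0 0 0 0;1 0 0 0 0 0 0;1 0 0 0 0 0 0;1 0 0 -0.02 0 0 0;1 0 0 -0.05 0 0 0;1 0 0 -0.08 0 0 0;1 0 0 -0.1 0 0 0;1 0 0 -0.1 0 0 0;1 0 0 -0.1 0 0 0"
}}

```text
time_s: 22.1
eef_pos: [0.6117, -0.0003, 0.1013]
eef_rot: [0.001, 0.685, 0.729, 0.0]
wrist_force: [-0.0, 0.3, -4.6]
opening: 0.461
grasp_force: 62.0
```

Run:
```python
from h import *
o=ctrl.get_obs();print(o['opening'],o['grasp_force'],o['wrist_force'])
go(.455,.182,.1,0)
c=ctrl.camera('wrist'); W=cloud(c,c['T_tool_cam'])
m=(abs(W[...,1])<.003)&(W[...,0]>.02)&(W[...,0]<.08)&(W[...,2]<-.02); print('far end tool x',np.nanmax(W[...,0][m]),np.nanmin(W[...,2][m]))
```

```text
0.46062104128124703 61.95335626602173 [-0.02156169  0.28174399 -4.6102544 ]
0.1916 -0.1451 0.0010 0.08 -0.05 93.53
far end tool x 0.04375996168246433 -0.05220832196664396
```

Request:
{"fn": "servo_tool", "kwargs": {
  "series": "1 0.016 -0.012 0 0 0 7.1;1 0.032 -0.024 0 0 0 14.2;1 0.048 -0.036 0 0 0 21.3;1 0.064 -0.048 0 0 0 28.4;1 0.08 -0.06 0 0 0 35.5;1 0.096 -0.072 0 0 0 42.6;1 0.112 -0.084 0 0 0 49.7;1 0.128 -0.096 0 0 0 56.8;1 0.144 -0.108 0 0 0 63.9;1 0.16 -0.12 0 0 0 71;1 0.176 -0.132 0 0 0 78;1 0.192 -0.143 0 0 0 85"
}}

```text
time_s: 23.15
eef_pos: [0.4537, 0.1829, 0.0983]
eef_rot: [0.0, 0.997, 0.071, -0.003]
wrist_force: [0.2, -0.3, -3.9]
opening: 0.463
grasp_force: 61.8
```

Request:
{"fn": "servo_tool", "kwargs": {
  "series": "1 0 0 0 0 0 7;1 0 0 0 0 0 8.5;1 0 0 0 0 0 8.5;1 0 0 0 0 0 8.5"
}}

```text
time_s: 23.48
eef_pos: [0.4552, 0.1824, 0.0992]
eef_rot: [0.0, 1.0, 0.001, -0.002]
wrist_force: [0.0, 0.1, -4.0]
opening: 0.46
grasp_force: 62.0
```

Run:
```python
from h import *
np.set_printoptions(precision=4,suppress=True)
o=ctrl.get_obs();print(o['eef_pos'],o['opening'],o['grasp_force'])
go(.457,.182,-.007,0)
c=cam('top','top5'); c=cam('wrist','w10'); W=cloud(c,T_wc(c,o)); im=c['img'].astype(int)
m=(im[...,0]>150)&(im[...,1]>110)&(im[...,2]<90)&(abs(W[...,2]-.003)<.012)
P=W[m]; print(len(P)); 
h,e=np.histogram(P[:,1],np.arange(0,.45,.005)); print([(round(a,3),n) for a,n in zip(e,h) if n>15])
h,e=np.histogram(P[:,0],np.arange(.35,.6,.005)); print([(round(a,3),n) for a,n in zip(e,h) if n>15])
```

```text
[0.4552 0.1824 0.0992] 0.460079370712591 62.00309157371521
0.0022 0.0004 0.1062 0.03 0.21 0.11
4579
[(np.float64(0.0), np.int64(54)), (np.float64(0.005), np.int64(83)), (np.float64(0.01), np.int64(30)), (np.float64(0.015), np.int64(22)), (np.float64(0.02), np.int64(32)), (np.float64(0.025), np.int64(33)), (np.float64(0.03), np.int64(19)), (np.float64(0.035), np.int64(36)), (np.float64(0.04), np.int64(34)), (np.float64(0.045), np.int64(20)), (np.float64(0.05), np.int64(24)), (np.float64(0.055), np.int64(43)), (np.float64(0.06), np.int64(49)), (np.float64(0.065), np.int64(63)), (np.float64(0.07), np.int64(55)), (np.float64(0.075), np.int64(67)), (np.float64(0.08), np.int64(65)), (np.float64(0.085), np.int64(55)), (np.float64(0.09), np.int64(41)), (np.float64(0.095), np.int64(20)), (np.float64(0.145), np.int64(24)), (np.float64(0.15), np.int64(34)), (np.float64(0.21), np.int64(35)), (np.float64(0.215), np.int64(29)), (np.float64(0.235), np.int64(47)), (np.float64(0.24), np.int64(58)), (np.float64(0.265), np.int64(34)), (np.float64(0.27), np.int64(35)), (np.float64(0.275), np.int64(42)),
[... 1381 characters left out ...]
t64(54)), (np.float64(0.445), np.int64(54)), (np.float64(0.45), np.int64(38)), (np.float64(0.455), np.int64(34)), (np.float64(0.46), np.int64(47)), (np.float64(0.465), np.int64(39)), (np.float64(0.47), np.int64(37)), (np.float64(0.475), np.int64(31)), (np.float64(0.48), np.int64(47)), (np.float64(0.485), np.int64(42)), (np.float64(0.49), np.int64(39)), (np.float64(0.495), np.int64(46)), (np.float64(0.5), np.int64(53)), (np.float64(0.505), np.int64(70)), (np.float64(0.51), np.int64(168)), (np.float64(0.515), np.int64(186)), (np.float64(0.52), np.int64(45)), (np.float64(0.525), np.int64(29)), (np.float64(0.53), np.int64(21)), (np.float64(0.54), np.int64(24)), (np.float64(0.545), np.int64(19))]
```

Request:
{"fn": "servo_tool", "kwargs": {
  "series": "1 0.002 0 0.03 0 0 0;1 0.002 0 0.055 0 0 0;1 0.002 0 0.075 0 0 0;1 0.002 0 0.088 0 0 0;1 0.002 0 0.096 0 0 0;1 0.002 0 0.101 0 0 0;1 0.002 0 0.103 0 0 0;1 0.002 0 0.104 0 0 0;1 0.002 0 0.104 0 0 0"
}}

```text
time_s: 24.33
eef_pos: [0.4595, 0.1827, -0.0022]
eef_rot: [-0.0, 1.0, 0.0, 0.001]
wrist_force: [0.7, -0.2, -3.4]
opening: 0.462
grasp_force: 62.0
```

Request:
{"fn": "servo_tool", "kwargs": {
  "series": "1 0 0 0.0015 0 0 0;1 0 0 0.003 0 0 0;1 0 0 0.003 0 0 0"
}}

```text
time_s: 24.58
eef_pos: [0.459, 0.1827, -0.0056]
eef_rot: [-0.0, 1.0, 0.0, 0.0]
wrist_force: [-0.0, -0.8, -3.5]
opening: 0.455
grasp_force: 62.0
```

Request:
{"fn": "servo_tool", "kwargs": {
  "series": "1 -0.002 0 0.001 0 0 0;1 -0.002 0 0.002 0 0 0;1 -0.002 0 0.003 0 0 0;1 -0.002 0 0.003 0 0 0"
}}

```text
time_s: 24.92
eef_pos: [0.4568, 0.1827, -0.0071]
eef_rot: [0.0, 1.0, 0.0, -0.0]
wrist_force: [-9.1, -1.9, 18.1]
opening: 0.459
grasp_force: 64.7
```

Request:
{"fn": "servo_tool", "kwargs": {
  "series": "-1 0 0 -0.0015 0 0 0;-1 0 0 -0.0015 0 0 0;-1 0 0 -0.0015 0 0 0;-1 0 0 -0.0015 0 0 0;-1 0 0 -0.0015 0 0 0;-1 0 0 -0.0015 0 0 0;-1 0 0 -0.03 0 0 0;-1 0 0 -0.07 0 0 0;-1 0 0 -0.11 0 0 0;-1 0 0 -0.15 0 0 0;-1 0 0 -0.19 0 0 0;-1 0 0 -0.19 0 0 0"
}}

```text
time_s: 25.92
eef_pos: [0.4619, 0.1835, 0.1898]
eef_rot: [-0.001, 1.0, 0.0, 0.007]
wrist_force: [2.1, 0.4, 0.5]
opening: 1.001
grasp_force: 0.0
```

Run:
```python
from h import *
o=ctrl.get_obs();print(o['eef_pos'],o['opening'])
tens(.455,.182,.043,name='w11')
t=cam('top','top6'); Wt=cloud(t,t['extrinsics'])
b=(Wt[...,2]>.035)&(Wt[...,2]<.047)&(abs(Wt[...,0]-.45)<.1)&(abs(Wt[...,1]+.4047)<.1); P=Wt[b]; print(len(P),cv2.minAreaRect((P[:,:2]*1000).astype(np.float32)))
go(.43,-.39,.18,19.8)
```

```text
[0.46188533 0.18348574 0.18981227] 1.0014788975059088
((454.0127258300781, 183.28184509277344), (40.08988952636719, 91.29243469238281), 89.92530059814453) 3405 0.04201861236998461
384 ((454.63104248046875, -402.9927673339844), (91.01962280273438, 40.29948425292969), 18.995203018188477)
-0.0286 0.5729 0.0027 0.01 -0.28 -19.77
```

Request:
{"fn": "servo_tool", "kwargs": {
  "series": "-1 -0.025 0.573 0 0 0 -19.8;-1 -0.025 0.573 0 0 0 -19.8;-1 -0.025 0.573 0 0 0 -19.8;-1 -0.025 0.573 0 0 0 -19.8;-1 -0.025 0.573 0 0 0 -19.8;-1 -0.025 0.573 0 0 0 -19.8;-1 -0.025 0.573 0 0 0 -19.8;-1 -0.025 0.573 0 0 0 -19.8;-1 -0.025 0.573 0 0 0 -19.8;-1 -0.025 0.573 0 0 0 -19.8;-1 -0.025 0.573 0 0 0 -19.8;-1 -0.025 0.573 0 0 0 -19.8"
}}

```text
time_s: 27.02
eef_pos: [0.4347, -0.2996, 0.1788]
eef_rot: [-0.002, 0.985, 0.172, -0.001]
wrist_force: [1.1, 0.1, 0.4]
opening: 0.997
grasp_force: 0.0
```

Request:
{"fn": "servo_tool", "kwargs": {
  "series": "-1 0 0 0 0 0 0;-1 0 0 0 0 0 0"
}}

```text
time_s: 27.18
eef_pos: [0.4347, -0.2995, 0.1787]
eef_rot: [-0.002, 0.985, 0.17, -0.001]
wrist_force: [-0.1, -0.2, -1.2]
opening: 1.004
grasp_force: 0.0
```

Run:
```python
from h import *
o=ctrl.get_obs();print(o['eef_pos'],o['opening'])
tens(.452,-.404,.040,name='w12')
go(.4497,-.4048,-.014,19.5)
```

```text
[ 0.43474095 -0.2995128   0.17872377] 1.0041854674855557
((454.7870788574219, -402.51031494140625), (91.05729675292969, 40.81511306762695), 18.903331756591797) 3434 0.03893116427582541
-0.0219 0.1063 0.1925 -0.24 0.08 0.21
```

Request:
{"fn": "servo_tool", "kwargs": {
  "series": "-1 -0.01 0.04 0 0 0 0.5;-1 -0.018 0.08 0.02 0 0 0.5;-1 -0.0215 0.1058 0.05 0 0 0.5;-1 -0.0215 0.1058 0.085 0 0 0.5;-1 -0.0215 0.1058 0.12 0 0 0.5;-1 -0.0215 0.1058 0.15 0 0 0.5;-1 -0.0215 0.1058 0.17 0 0 0.5;-1 -0.0215 0.1058 0.182 0 0 0.5;-1 -0.0215 0.1058 0.189 0 0 0.5;-1 -0.0215 0.1058 0.192 0 0 0.5;-1 -0.0215 0.1058 0.192 0 0 0.5;-1 -0.0215 0.1058 0.192 0 0 0.5"
}}

```text
time_s: 28.23
eef_pos: [0.4528, -0.4058, -0.0094]
eef_rot: [0.001, 0.986, 0.168, 0.001]
wrist_force: [0.1, 0.1, 0.5]
opening: 0.995
grasp_force: 0.0
```

Request:
{"fn": "servo_tool", "kwargs": {
  "series": "1 0 0 0 0 0 0;1 0 0 0 0 0 0;1 0 0 0 0 0 0;1 0 0 0 0 0 0;1 0 0 0 0 0 0;1 0 0 0 0 0 0;1 0 0 0 0 0 0;1 0 0 0 0 0 0;1 0 0 0 0 0 0"
}}

```text
time_s: 28.98
eef_pos: [0.4522, -0.4055, -0.01]
eef_rot: [0.0, 0.986, 0.168, 0.0]
wrist_force: [-0.8, 1.7, 6.6]
opening: 0.461
grasp_force: 62.4
```

Request:
{"fn": "servo_tool", "kwargs": {
  "series": "1 0 0 -0.02 0 0 0;1 0 0 -0.05 0 0 0;1 0 0 -0.09 0 0 0;1 0 0 -0.115 0 0 0;1 0 0 -0.115 0 0 0;1 0 0 -0.115 0 0 0"
}}

```text
time_s: 29.48
eef_pos: [0.4523, -0.4058, 0.105]
eef_rot: [0.001, 0.986, 0.168, 0.001]
wrist_force: [-0.5, -0.9, -5.7]
opening: 0.458
grasp_force: 62.3
```

Run:
```python
from h import *
o=ctrl.get_obs();print(o['eef_pos'],o['opening'],o['grasp_force'],o['wrist_force'])
go(.6113,-.003,.1,93.7)
c=ctrl.camera('wrist'); W=cloud(c,c['T_tool_cam'])
m=(abs(W[...,1])<.003)&(W[...,0]>.02)&(W[...,0]<.08)&(W[...,2]<-.02); print('far end tool x',np.nanmax(W[...,0][m]),np.nanmin(W[...,2][m]))
```

```text
[ 0.45225403 -0.40581185  0.10501276] 0.4579571313788432 62.30692505836487 [-0.50941348 -0.86527681 -5.74869529]
0.2834 -0.3275 0.0044 0.14 0.05 -74.37
far end tool x 0.049510498539474965 -0.05130842168179528
```

Request:
{"fn": "servo_tool", "kwargs": {
  "series": "1 0.026 -0.03 0 0 0 -6.8;1 0.052 -0.06 0 0 0 -13.6;1 0.078 -0.09 0 0 0 -20.4;1 0.104 -0.12 0 0 0 -27.2;1 0.13 -0.15 0 0 0 -34;1 0.156 -0.18 0 0 0 -40.8;1 0.182 -0.21 0 0 0 -47.6;1 0.208 -0.24 0 0 0 -54.4;1 0.234 -0.27 0 0 0 -61.2;1 0.26 -0.3 0 0 0 -68;1 0.284 -0.3275 0.004 0 0 -74.4;1 0.284 -0.3275 0.004 0 0 -74.4"
}}

```text
time_s: 30.53
eef_pos: [0.6103, 0.005, 0.0961]
eef_rot: [-0.003, 0.68, 0.733, -0.0]
wrist_force: [-1.0, -1.1, -3.9]
opening: 0.462
grasp_force: 62.6
```

Request:
{"fn": "servo_tool", "kwargs": {
  "series": "1 0 0 0 0 0 0;1 0 0 0 0 0 0;1 0 0 0 0 0 0"
}}

```text
time_s: 30.78
eef_pos: [0.61, -0.003, 0.0983]
eef_rot: [-0.001, 0.684, 0.729, -0.001]
wrist_force: [0.0, 0.5, -5.1]
opening: 0.462
grasp_force: 62.6
```

Run:
```python
from h import *
o=ctrl.get_obs();print(o['eef_pos'],o['opening'],o['grasp_force'],o['wrist_force'])
go(.611,-.0015,.006,93.7)
c=cam('wrist','w13'); W=cloud(c,c['T_tool_cam'])
m=(abs(W[...,1])<.003)&(W[...,0]>.02)&(W[...,0]<.08)&(W[...,2]<-.02); print('far end tool x',np.nanmax(W[...,0][m]),np.nanmin(W[...,2][m]))
Ww=cloud(c,T_wc(c,o)); print(np.nanmin(Ww[:,300:340,2][Ww[:,300:340,2]>.05]))
```

```text
[ 0.60999967 -0.00295966  0.09829142] 0.4624542752376458 62.573139667510986 [ 0.03672111  0.49649766 -5.14413683]
0.0013 0.0014 0.0923 -0.19 -0.03 -0.06
far end tool x 0.04951213385891449 -0.05130170064144979
0.050002901344598616
```

Request:
{"fn": "servo_tool", "kwargs": {
  "series": "1 0.0013 0.001 0.03 0 0 0;1 0.0013 0.001 0.05 0 0 0;1 0.0013 0.001 0.065 0 0 0;1 0.0013 0.001 0.075 0 0 0;1 0.0013 0.001 0.082 0 0 0;1 0.0013 0.001 0.087 0 0 0;1 0.0013 0.001 0.09 0 0 0;1 0.0013 0.001 0.092 0 0 0;1 0.0013 0.001 0.092 0 0 0"
}}

```text
time_s: 31.58
eef_pos: [0.6127, -0.001, 0.0085]
eef_rot: [0.0, 0.684, 0.73, 0.0]
wrist_force: [0.4, 0.8, -4.9]
opening: 0.462
grasp_force: 62.5
```

Request:
{"fn": "servo_tool", "kwargs": {
  "series": "1 0 0 0.0015 0 0 0;1 0 0 0.003 0 0 0;1 0 0 0.003 0 0 0"
}}

```text
time_s: 31.83
eef_pos: [0.6125, -0.0007, 0.0054]
eef_rot: [0.0, 0.684, 0.73, 0.0]
wrist_force: [0.3, 0.0, -5.0]
opening: 0.461
grasp_force: 62.5
```

Down 3 mm more, release, raise, then move over to the handles.

Request:
{"fn": "servo_tool", "kwargs": {
  "series": "1 0 -0.001 0.0015 0 0 0;1 0 -0.001 0.003 0 0 0;1 0 -0.001 0.003 0 0 0;-1 0 -0.001 0.003 0 0 0;-1 0 -0.001 0.003 0 0 0;-1 0 -0.001 0.003 0 0 0;-1 0 -0.001 0.003 0 0 0;-1 0 -0.001 0.003 0 0 0;-1 0 -0.001 -0.02 0 0 0;-1 0 -0.001 -0.06 0 0 0;-1 0 -0.001 -0.1 0 0 0;-1 0 -0.001 -0.115 0 0 0"
}}

```text
time_s: 32.83
eef_pos: [0.6146, -0.0014, 0.1264]
eef_rot: [0.004, 0.684, 0.73, 0.002]
wrist_force: [1.0, 0.0, 0.6]
opening: 1.004
grasp_force: 0.0
```

Request:
{"fn": "servo_tool", "kwargs": {
  "series": "-1 0 -0.01 0 0 0 7.1;-1 0 -0.02 0 0 0 14.2;-1 0 -0.03 0 0 0 21.3;-1 0 -0.04 0 0 0 28.4;-1 0 -0.05 0 0 0 35.5;-1 0 -0.06 0 0 0 42.6;-1 0 -0.07 0 0 0 49.7;-1 0 -0.08 0 0 0 56.8;-1 0 -0.09 0 0 0 63.9;-1 0 -0.1 0 0 0 71;-1 -0.001 -0.105 0 0 0 78;-1 -0.001 -0.105 0 0 0 85"
}}

```text
time_s: 33.83
eef_pos: [0.5056, -0.0087, 0.1202]
eef_rot: [0.0, 0.997, 0.073, -0.0]
wrist_force: [0.8, -0.0, 0.4]
opening: 0.994
grasp_force: 0.0
```

Request:
{"fn": "servo_tool", "kwargs": {
  "series": "-1 0 0 0 0 0 5;-1 0 0 0 0 0 5;-1 0 0 0 0 0 5"
}}

```text
time_s: 34.08
eef_pos: [0.5068, -0.0087, 0.1204]
eef_rot: [0.0, 0.999, 0.034, 0.0]
wrist_force: [0.5, -0.2, -0.2]
opening: 1.0
grasp_force: 0.0
```

Run:
```python
from h import *
o=ctrl.get_obs();print(o['eef_pos'])
W=tens(.6115,-.003,.052,name='w14')
go(.5075,-.0085,-.008,3.7)
```

```text
[ 0.50677404 -0.00873764  0.12039341]
((611.90478515625, 1.8274307250976562), (40.618316650390625, 91.42616271972656), 3.2697629928588867) 8916 0.05100899244772927
0.0007 -0.0002 0.1284 0.01 -0.02 0.20
```

Request:
{"fn": "servo_tool", "kwargs": {
  "series": "-1 0 0 0.03 0 0 0;-1 0 0 0.06 0 0 0;-1 0 0 0.09 0 0 0;-1 0 0 0.11 0 0 0;-1 0 0 0.12 0 0 0;-1 0 0 0.126 0 0 0;-1 0 0 0.129 0 0 0;-1 0 0 0.129 0 0 0;-0.4 0 0 0.129 0 0 0;-0.2 0 0 0.129 0 0 0;0 0 0 0.129 0 0 0;0 0 0 0.129 0 0 0"
}}

```text
time_s: 35.13
eef_pos: [0.5083, -0.0102, -0.0067]
eef_rot: [0.001, 0.999, 0.033, 0.001]
wrist_force: [-4.7, -7.5, 12.3]
opening: 0.504
grasp_force: 11.5
```

Request:
{"fn": "servo_tool", "kwargs": {
  "series": "0.2 0 0 0 0 0 0;0.3 0 0 0 0 0 0;0.4 0 0 0 0 0 0;0.5 0 0 0 0 0 0;0.55 0 0 0 0 0 0;0.55 0 0 0 0 0 0;0.55 0 0 0 0 0 0;0.55 0 0 0 0 0 0;0.55 0 0 0 0 0 0"
}}

```text
time_s: 35.88
eef_pos: [0.5085, -0.0103, -0.0065]
eef_rot: [0.001, 0.999, 0.033, 0.002]
wrist_force: [-4.2, -6.0, 12.9]
opening: 0.335
grasp_force: 58.0
```

Request:
{"fn": "servo_tool", "kwargs": {
  "series": "0.2 0 0 0 0 0 0;0 0 0 0 0 0 0;-0.3 0 0 0 0 0 0;-0.6 0 0 0 0 0 0;-1 0 0 0 0 0 0;-1 0 0 0 0 0 0;-1 0 0 0 0 0 0;-1 0 0 0 0 0 0;-1 0 0 -0.03 0 0 0;-1 0 0 -0.07 0 0 0;-1 0 0 -0.11 0 0 0;-1 0 0 -0.13 0 0 0"
}}

```text
time_s: 36.88
eef_pos: [0.5087, -0.0089, 0.1257]
eef_rot: [0.001, 0.999, 0.033, 0.003]
wrist_force: [1.1, -0.4, 0.2]
opening: 0.998
grasp_force: 0.0
```

Request:
{"fn": "servo_tool", "kwargs": {
  "series": "-1 0 0 0 0 0 0;-1 0 0 0 0 0 0"
}}

```text
time_s: 37.05
eef_pos: [0.5077, -0.0088, 0.1226]
eef_rot: [0.0, 0.999, 0.033, 0.002]
wrist_force: [-0.9, -0.5, -0.9]
opening: 1.005
grasp_force: 0.0
```

Run:
```python
from h import *
o=ctrl.get_obs();print(o['eef_pos'],o['wrist_force'])
W=tens(.6115,-.003,.052,name='w15')
im=cv2.imread('pics/w15.png'); cv2.imwrite('pics/w15s.png',cv2.resize(im[0:140,200:450],(750,420),interpolation=cv2.INTER_CUBIC))
```

```text
[ 0.50766875 -0.00877353  0.12259362] [-0.86876707 -0.52016691 -0.88738871]
((610.9005737304688, -3.3702468872070312), (40.335655212402344, 91.52946472167969), 4.875680446624756) 8608 0.05105663088369908
```

View pics/w15s.png

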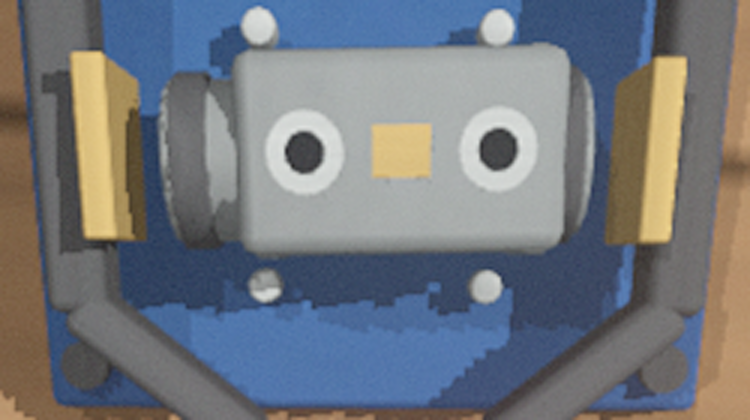

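The grey plunger is home too, with no protrusion at its right end (585,150). Picking it up.

Request:
{"fn": "servo_tool", "kwargs": {
  "series": "-1 0.01 0 0 0 0 -7.1;-1 0.02 0 0 0 0 -14.2;-1 0.03 0 0 0 0 -21.3;-1 0.04 0 0 0 0 -28.4;-1 0.05 0 0 0 0 -35.5;-1 0.06 0 0 0 0 -42.6;-1 0.07 0 0 0 0 -49.7;-1 0.08 0 0 0 0 -56.8;-1 0.09 0.002 0 0 0 -63.9;-1 0.1 0.004 0.01 0 0 -71;-1 0.1035 0.004 0.021 0 0 -78;-1 0.1035 0.004 0.021 0 0 -85"
}}

```text
time_s: 38.1
eef_pos: [0.6078, -0.0054, 0.0951]
eef_rot: [-0.003, 0.713, 0.701, -0.002]
wrist_force: [-1.1, -0.1, -0.2]
opening: 0.997
grasp_force: 0.0
```

Request:
{"fn": "servo_tool", "kwargs": {
  "series": "-1 0 0 0 0 0 -5.5;-1 0 0 0 0 0 -5.5;-1 0 0 0 0 0 -5.5"
}}

```text
time_s: 38.35
eef_pos: [0.6089, -0.0057, 0.0981]
eef_rot: [-0.002, 0.682, 0.732, -0.001]
wrist_force: [0.5, 0.3, -0.1]
opening: 0.998
grasp_force: 0.0
```

Run:
```python
from h import *
go(.611,-.006,0,94.5)
```

```text
-0.0006 0.0024 0.0980 -0.20 -0.06 -0.44
```

Request:
{"fn": "servo_tool", "kwargs": {
  "series": "-1 0 0.001 0.03 0 0 0;-1 0 0.001 0.055 0 0 0;-1 0 0.001 0.075 0 0 0;-1 0 0.001 0.087 0 0 0;-1 0 0.001 0.093 0 0 0;-1 0 0.001 0.096 0 0 0;-1 0 0.001 0.096 0 0 0;-1 0 0.001 0.096 0 0 0;1 0 0.001 0.096 0 0 0;1 0 0.001 0.096 0 0 0;1 0 0.001 0.096 0 0 0;1 0 0.001 0.096 0 0 0"
}}

```text
time_s: 39.35
eef_pos: [0.6114, -0.0059, 0.0049]
eef_rot: [0.0, 0.681, 0.733, 0.0]
wrist_force: [-5.5, 1.3, 38.2]
opening: 0.46
grasp_force: 56.3
```

Request:
{"fn": "servo_tool", "kwargs": {
  "series": "1 0 0 0 0 0 0;1 0 0 0 0 0 0;1 0 0 0 0 0 0;1 0 0 0 0 0 0;1 0 0 -0.02 0 0 0;1 0 0 -0.05 0 0 0;1 0 0 -0.08 0 0 0;1 0 0 -0.1 0 0 0;1 0 0 -0.1 0 0 0;1 0 0 -0.1 0 0 0"
}}

```text
time_s: 40.18
eef_pos: [0.6114, -0.0059, 0.1042]
eef_rot: [0.0, 0.681, 0.733, 0.0]
wrist_force: [0.0, -0.2, -5.6]
opening: 0.46
grasp_force: 62.3
```

Run:
```python
from h import *
o=ctrl.get_obs();print(o['opening'],o['grasp_force'],o['wrist_force'])
go(.455,.2726,.1,0)
c=ctrl.camera('wrist'); W=cloud(c,c['T_tool_cam'])
m=(abs(W[...,1])<.003)&(W[...,0]>.02)&(W[...,0]<.08)&(W[...,2]<-.02); print('far end tool x',np.nanmax(W[...,0][m]),np.nanmin(W[...,2][m]))
```

```text
0.45991917789481135 62.2790801525116 [ 2.45779602e-03 -1.79903738e-01 -5.56876168e+00]
0.2893 -0.1354 0.0039 0.06 -0.04 94.23
far end tool x 0.04932019192287063 -0.048610295857118596
```

Request:
{"fn": "servo_tool", "kwargs": {
  "series": "1 0.024 -0.0115 0 0 0 7.1;1 0.048 -0.023 0 0 0 14.2;1 0.072 -0.0345 0 0 0 21.3;1 0.096 -0.046 0 0 0 28.4;1 0.12 -0.0575 0 0 0 35.5;1 0.144 -0.069 0 0 0 42.6;1 0.168 -0.0805 0 0 0 49.7;1 0.192 -0.092 0 0 0 56.8;1 0.216 -0.1035 0 0 0 63.9;1 0.24 -0.115 0 0 0 71;1 0.264 -0.1265 0 0 0 78;1 0.289 -0.138 0 0 0 85"
}}

```text
time_s: 41.23
eef_pos: [0.4494, 0.2723, 0.1012]
eef_rot: [0.001, 0.997, 0.077, -0.003]
wrist_force: [0.0, -0.0, -4.2]
opening: 0.46
grasp_force: 62.2
```

Request:
{"fn": "servo_tool", "kwargs": {
  "series": "1 0 0 0 0 0 7;1 0 0 0 0 0 9.2;1 0 0 0 0 0 9.2;1 0 0 0 0 0 9.2"
}}

```text
time_s: 41.57
eef_pos: [0.4507, 0.2717, 0.102]
eef_rot: [0.001, 1.0, 0.001, -0.002]
wrist_force: [-0.5, 0.8, -3.9]
opening: 0.46
grasp_force: 62.5
```

Run:
```python
from h import *
o=ctrl.get_obs();print(o['eef_pos'],o['opening'],o['grasp_force'])
go(.452,.2726,-.0035,0)
```

```text
[0.45065641 0.27165178 0.1019513 ] 0.459928820539361 62.48595714569092
0.0017 -0.0011 0.1054 0.08 0.22 0.13
```

Request:
{"fn": "servo_tool", "kwargs": {
  "series": "1 0.001 -0.001 0.03 0 0 0;1 0.001 -0.001 0.055 0 0 0;1 0.001 -0.001 0.075 0 0 0;1 0.001 -0.001 0.088 0 0 0;1 0.001 -0.001 0.096 0 0 0;1 0.001 -0.001 0.101 0 0 0;1 0.001 -0.001 0.103 0 0 0;1 0.001 -0.001 0.1045 0 0 0;1 0.001 -0.001 0.106 0 0 0;1 0.001 -0.001 0.106 0 0 0"
}}

```text
time_s: 42.4
eef_pos: [0.4539, 0.2733, -0.0012]
eef_rot: [-0.0, 1.0, 0.0, 0.001]
wrist_force: [0.0, 0.3, -4.8]
opening: 0.457
grasp_force: 62.4
```

Request:
{"fn": "servo_tool", "kwargs": {
  "series": "1 -0.001 0 0.001 0 0 0;1 -0.001 0 0.002 0 0 0;1 -0.001 0 0.002 0 0 0"
}}

```text
time_s: 42.65
eef_pos: [0.4523, 0.2732, -0.0037]
eef_rot: [-0.0, 1.0, 0.0, 0.0]
wrist_force: [-0.4, 0.4, -4.2]
opening: 0.459
grasp_force: 62.4
```

Request:
{"fn": "servo_tool", "kwargs": {
  "series": "1 0 0 0.001 0 0 0;1 0 0 0.0015 0 0 0;1 0 0 0.0015 0 0 0;-1 0 0 0.0015 0 0 0;-1 0 0 0.0015 0 0 0;-1 0 0 0.0015 0 0 0;-1 0 0 0.0015 0 0 0;-1 0 0 0.0015 0 0 0;-1 0 0 -0.03 0 0 0;-1 0 0 -0.07 0 0 0;-1 0 0 -0.11 0 0 0;-1 0 0 -0.15 0 0 0"
}}

```text
time_s: 43.65
eef_pos: [0.4517, 0.273, 0.1475]
eef_rot: [0.0, 1.0, 0.0, -0.0]
wrist_force: [0.8, 0.7, -1.4]
opening: 1.0
grasp_force: 0.0
```

Request:
{"fn": "servo_tool", "kwargs": {
  "series": "-1 -0.12 0.03 -0.08 0 0 0;-1 -0.12 0.06 -0.08 0 0 0;-1 -0.12 0.09 -0.08 0 0 0;-1 -0.12 0.12 -0.08 0 0 0;-1 -0.12 0.12 -0.08 0 0 0;-1 -0.12 0.12 -0.08 0 0 0;-1 -0.12 0.12 -0.08 0 0 0"
}}

```text
time_s: 44.23
eef_pos: [0.3328, 0.1524, 0.2271]
eef_rot: [-0.0, 1.0, -0.001, 0.002]
wrist_force: [0.5, 0.5, -1.0]
opening: 0.999
grasp_force: 0.0
```

Run:
```python
from h import *
tens(.455,.2726,.043,.06)
tens(.455,.182,.043,.06)
t=cam('top','top9'); W=cloud(t,t['extrinsics'])
for x,y,z in((.455,.182,.043),(.455,.2726,.043),(.661,.224,.046)):
    b=(abs(W[...,2]-z)<.008)&(np.hypot(W[...,0]-x,W[...,1]-y)<.065); k,l,s,_=cv2.connectedComponentsWithStats(b.astype(np.uint8)); P=W[l==1+np.argmax(s[1:,4])]; print(cv2.minAreaRect((P[:,:2]*1000).astype(np.float32)))
im=cv2.imread('pics/top9.png'); cv2.imwrite('pics/final.png',cv2.resize(im[80:330,150:520],(740,500)))
```

```text
((449.549072265625, 273.4718017578125), (40.82478713989258, 78.57408142089844), 89.69450378417969) 3649 0.04199130889862063
((449.6630859375, 171.228515625), (78.29380798339844, 40.342674255371094), 3.4116969108581543) 3464 0.04205148558373081
((456.1656188964844, 170.72630310058594), (89.80382537841797, 40.841087341308594), 4.434232234954834)
((454.5907897949219, 271.6918640136719), (39.27180099487305, 88.5933609008789), 89.83258819580078)
((661.8063354492188, 222.50535583496094), (50.73124694824219, 90.72589111328125), 2.425105333328247)
```

View pics/final.png

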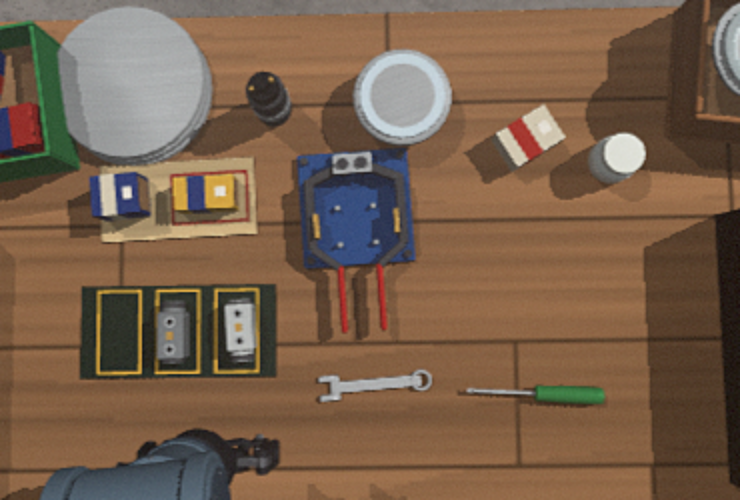

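The white tensioner has moved about 12 mm since I placed it: it is at (0.456, 0.171) with yaw 4°, and its corner is near the outline's right edge. I'll regrip it and put it back in the middle, with a narrower opening so I don't touch the grey one.

Run:
```python
from h import *
go(.456,.171,.05,4)
```

```text
0.1235 -0.0172 0.1758 -0.02 0.03 -3.95
```

Request:
{"fn": "servo_tool", "kwargs": {
  "series": "-0.5 0.04 -0.01 0 0 0 -4;-0.5 0.08 -0.017 0 0 0 -4;-0.5 0.115 -0.017 0 0 0 -4;-0.5 0.1235 -0.017 0.01 0 0 -4;-0.5 0.1235 -0.017 0.05 0 0 -4;-0.5 0.1235 -0.017 0.09 0 0 -4;-0.5 0.1235 -0.017 0.12 0 0 -4;-0.5 0.1235 -0.017 0.12 0 0 -4;-0.5 0.1235 -0.017 0.12 0 0 -4"
}}

```text
time_s: 45.13
eef_pos: [0.4541, 0.1708, 0.1041]
eef_rot: [0.0, 0.999, 0.036, -0.003]
wrist_force: [-0.7, 0.1, 0.1]
opening: 0.749
grasp_force: 0.0
```

Run:
```python
from h import *
np.set_printoptions(precision=4,suppress=True)
W=tens(.456,.171,.043,.07,name='w20'); o=ctrl.get_obs(); print(o['eef_pos'],o['opening'])
im=np.load('/tmp/w20.npz')['img'].astype(int)
m=(im[...,0]>150)&(im[...,1]>110)&(im[...,2]<90)&(abs(W[...,2]-.003)<.01)
for x in(.50,.505,): 
    P=W[m&(abs(W[...,0]-x)<.006)]; print(x,np.sort(np.round(P[:,1],3))[::6])
go(.456,.171,-.006,4)
```

```text
((456.53741455078125, 171.62220764160156), (91.89977264404297, 40.913909912109375), 3.873882532119751) 6206 0.042052700310981586
[0.4561 0.1709 0.1063] 0.748695962974081
0.5 [-0.059  0.007  0.212  0.212  0.217  0.303  0.307  0.333  0.397]
0.505 [-0.058  0.008  0.041  0.212  0.217  0.217  0.243  0.307  0.333  0.397]
0.0001 -0.0001 0.1123 -0.00 0.07 0.10
```

Request:
{"fn": "servo_tool", "kwargs": {
  "series": "-0.5 0 -0.0005 0.035 0 0 0;-0.5 0 -0.0005 0.07 0 0 0;-0.5 0 -0.0005 0.09 0 0 0;-0.5 0 -0.0005 0.103 0 0 0;-0.5 0 -0.0005 0.109 0 0 0;-0.5 0 -0.0005 0.112 0 0 0;-0.5 0 -0.0005 0.112 0 0 0;1 0 -0.0005 0.112 0 0 0;1 0 -0.0005 0.112 0 0 0;1 0 -0.0005 0.112 0 0 0;1 0 -0.0005 0.112 0 0 0;1 0 -0.0005 0.112 0 0 0"
}}

```text
time_s: 46.18
eef_pos: [0.4574, 0.171, -0.0041]
eef_rot: [-0.0, 0.999, 0.035, 0.002]
wrist_force: [-0.6, 1.1, 6.7]
opening: 0.455
grasp_force: 62.0
```

Request:
{"fn": "servo_tool", "kwargs": {
  "series": "1 0 0 0 0 0 0;1 0 0 0 0 0 0;1 0 0 -0.003 0 0 0;1 0 0 -0.008 0 0 0;1 0 -0.004 -0.008 0 0 2;1 0.0005 -0.008 -0.008 0 0 4;1 0.0005 -0.0105 -0.008 0 0 4;1 0.0005 -0.0105 -0.008 0 0 4;1 0.0005 -0.0105 -0.005 0 0 4;1 0.0005 -0.0105 -0.002 0 0 4;1 0.0005 -0.0105 -0.001 0 0 4;1 0.0005 -0.0105 -0.001 0 0 4"
}}

```text
time_s: 47.18
eef_pos: [0.4556, 0.1811, -0.0041]
eef_rot: [0.0, 1.0, 0.001, -0.0]
wrist_force: [-5.8, -1.6, 10.5]
opening: 0.456
grasp_force: 62.4
```

Down again with contact. I'll release to a moderate opening, go straight up, then retreat.

Request:
{"fn": "servo_tool", "kwargs": {
  "series": "0 0 0 0 0 0 0;-0.3 0 0 0 0 0 0;-0.3 0 0 0 0 0 0;-0.3 0 0 0 0 0 0;-0.3 0 0 0 0 0 0;-0.3 0 0 -0.02 0 0 0;-0.3 0 0 -0.05 0 0 0;-0.3 0 0 -0.09 0 0 0;-0.3 0 0 -0.13 0 0 0;-0.3 -0.02 0 -0.16 0 0 0;-0.3 -0.05 0.03 -0.18 0 0 0;-0.3 -0.08 0.06 -0.2 0 0 0"
}}

```text
time_s: 48.18
eef_pos: [0.3821, 0.1279, 0.1924]
eef_rot: [0.0, 1.0, 0.002, 0.001]
wrist_force: [-0.8, -1.6, 0.0]
opening: 0.653
grasp_force: 0.0
```

Request:
{"fn": "servo_tool", "kwargs": {
  "series": "-0.3 0 0 0 0 0 0;-0.3 -0.03 0.04 0 0 0 0;-0.3 -0.03 0.08 0 0 0 0;-0.3 -0.03 0.1 0 0 0 0;-0.3 -0.03 0.1 0 0 0 0"
}}

```text
time_s: 48.6
eef_pos: [0.3523, 0.0244, 0.1909]
eef_rot: [0.001, 1.0, -0.002, 0.001]
wrist_force: [-0.2, 0.6, 0.2]
opening: 0.646
grasp_force: 0.0
```

Run:
```python
from h import *
o=ctrl.get_obs(); print(o['time_s'],o['eef_pos'],o['wrist_force'])
t=cam('top','top10'); W=cloud(t,t['extrinsics']); tw=cam('wrist','w21'); Ww=cloud(tw,T_wc(tw,o))
for w in(W,Ww):
  for x,y,z in((.455,.182,.043),(.455,.2726,.043),(.661,.224,.046)):
    b=(abs(w[...,2]-z)<.006)&(np.hypot(w[...,0]-x,w[...,1]-y)<.065); k,l,s,_=cv2.connectedComponentsWithStats(b.astype(np.uint8))
    if k>1: P=w[l==1+np.argmax(s[1:,4])]; print(np.round(cv2.minAreaRect((P[:,:2]*1000).astype(np.float32))[0],1),np.round(cv2.minAreaRect((P[:,:2]*1000).astype(np.float32))[1],1),cv2.minAreaRect((P[:,:2]*1000).astype(np.float32))[2],len(P))
```

```text
48.6 [0.35234608 0.02438318 0.19089224] [-0.24311999  0.55368941  0.18565579]
[454.9 179.7] [38.8 91. ] 89.22650909423828 378
[454.7 271.7] [39.6 88.3] 89.90890502929688 371
[661.9 222.7] [50.6 91.3] 3.4571216106414795 515
[454.7 179.1] [40.2 91.5] 89.9395751953125 4845
[455.1 271.3] [41.5 91.4] 89.54500579833984 4807
```

Run:
```python
from h import *
c=dict(np.load('/tmp/w21.npz')); W=cloud(c,T_wc(c))
for y in(.1793,.2713):
    m=(abs(W[...,1]-y)<.008)&(W[...,2]>.016)&(W[...,2]<.05)&(abs(W[...,0]-.455)<.075); X=W[...,0][m]; print(X.min(),X.max(),X.max()-X.min())
im=cv2.imread('pics/w21.png'); t=cv2.imread('pics/top10.png')
cv2.imwrite('pics/end.png',np.vstack([cv2.resize(im,(480,300)),cv2.resize(t,(480,300))]))
```

```text
0.4085768286083018 0.5007481884177841 0.09217135980948232
0.40891619946726554 0.5009875397032608 0.09207134023599528
```

View pics/end.png

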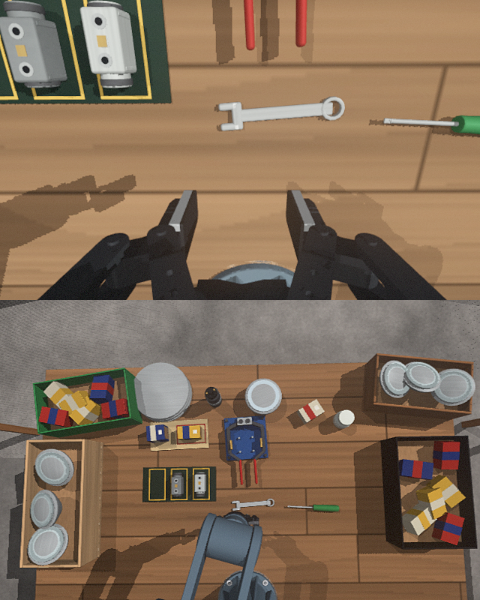

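Both tensioners measure 92 mm long, so their plungers are in. They lie inside the middle and right outlines, the carton is in the red outline, and there are no more tensioners on the table.

```bash
python3 -c "
from bench import ctrl
print(ctrl.hand_in())"
```

```text
the job is handed in; nothing more can be done
None
```

The job is handed in: the carton went into the red outline first, then both tensioners on the table were reset in the squeezer and laid in the right and middle yellow outlines; the white one shifted about 12 mm after I placed it, so I put it back inside its outline.

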